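# Charge a milling cup with grinding balls at the hopper and weigh it

## Task

Take the steel cup by its flat tab, hold it up under the little ball hopper and use the cup itself to slide the hopper's shutter fully open, so that all six steel balls drop into the cup; then draw the shutter fully shut again with the cup. Set the filled cup down gently, upright and wholly on the balance's round pan, and let go. Do not force the shutter or bang the cup down, spill no ball, and leave the flask, the amber bottle and the jar where they stand.

Things in the scene. Friction and masses are not known exactly. Their poses are not given: they have to be found in the camera images.
- feeder: Ball feeder, fixed to the bench: a square clear-plastic hopper over a flat sliding steel shutter, on two steel posts and a grey base. Origin on the bench straight below the centre of the hopper's outlet; z up; x points along the shutter's opening direction, away from the robot (within 15 degrees of world +x). Below the shutter, in front of the base, all is free.
- hopper_top (a point): Centre of the hopper's open top, 203 mm above the bench, axes as the feeder's. Bore 34 mm square inside, 42 outside, 136 to 170 mm above the bench; above it a funnel flares to about 78 mm square. A gripper upright over the cup's tab hits the funnel once the shutter is open: lean its body back towards the robot by 25 to 30 degrees.
- stand (a point): Point midway between the two posts, on top of the base plate, 10 mm above the bench; axes as the feeder's. Base plate: feeder x 15 to 105 mm, y -70 to 70. Posts: 14 mm diameter at feeder x 45, y +-56, up to 145 mm. Rails of the shutter: feeder x -40 to 85, |y| 39 to 47, z 127 to 142.
- outlet (a point): Centre of the hopper's outlet at the height of the shutter's underside, 129 mm above the bench; axes as the feeder's.
- shutter (a joint): Travel of the shutter, m: 0 = shut (found so, or up to 5 mm ajar), 0.046 = fully open, a hard stop at either end. It opens along the feeder's +x, is moved with about 5 N plus 6 N per m/s, has no spring and stays where it is left.
- shutter_hole (a point): Centre of the 34 mm square hole in the shutter, at the plate's underside (129 mm above the bench); moves with the shutter. Shut, it lies 46 mm in front (feeder -x) of the outlet, in plain sight; fully open, it is under the outlet and the balls drop through. Plate 6 mm thick, 75 mm wide (y), from 45 mm in front of this point to 70 mm behind.
- front_bar (a point): Middle of the lower edge of the front cross bar under the shutter, 40 mm in front (feeder -x) of the hole's centre, 115 mm above the bench. Bar 50 mm along y, 6 mm thick, 14 mm deep. Between the two bars are 74 mm: the cup's 64 mm rim goes up between them with 5 mm of play each way, and moving the cup along feeder x then pushes the shutter either way.
- rear_bar (a point): Same for the rear bar, 40 mm behind (feeder +x) the hole's centre. Pushing it opens the shutter, pulling the front bar shuts it.
- cup: The steel cup, loose, about 120 g empty: round, 60 mm outside diameter at the foot, 64 mm at the rim, 60 mm high, wall 3 mm, floor 4 mm. Origin at the centre of its underside, z up along its axis. A flat upright tab handle stands out on its -x side (towards the robot): 44 mm long (x -94 to -50), 10 mm thick (along y), 24 mm tall (z 22 to 46); a thinner neck (8 mm thick, z 28 to 40) joins it to the cup.
- cup_tab (a point): Centre of the cup's tab handle: 72 mm from the cup's axis on its -x side, 34 mm above its underside; axes as the cup's. Pinch it across y.
- cup_rim (a point): Centre of the cup's mouth, 60 mm above its underside; axes as the cup's.
- cup_middle (a point): A point inside the cup on its axis, 25 mm above its underside. A ball within 35 mm of it is in the cup.
- balance: A white bench balance, fixed. Origin on the bench below the middle of its housing, x away from the robot; housing x -93 to 90, y -100 to 100, 55 mm high, with a lower (about 45 mm) keypad at the front (-x).
- pan (a point): Centre of the top of the balance's round flat steel pan, 130 mm in diameter, top 68 mm above the bench; 30 mm behind (+x) the balance's origin. Pan rigid, without rim.
- flask: Bystander: conical glass flask, 72 mm at the foot, 108 mm high; origin at the centre of its underside.
- amber_bottle: Bystander: amber glass bottle with blue cap, 70 mm diameter, 150 mm high; origin at the centre of its underside.
- jar: Bystander: white plastic jar, 56 mm diameter, 70 mm high; origin at the centre of its underside.
- ball1_center (a point): Centre of steel ball 1 of six alike: 14 mm diameter, 11 g, at first in the hopper's bore, resting on the shutter.
- ball2_center (a point): Centre of steel ball 2 of six alike: 14 mm diameter, 11 g, at first in the hopper's bore, resting on the shutter.
- ball3_center (a point): Centre of steel ball 3 of six alike: 14 mm diameter, 11 g, at first in the hopper's bore, resting on the shutter.
- ball4_center (a point): Centre of steel ball 4 of six alike: 14 mm diameter, 11 g, at first in the hopper's bore, resting on the shutter.
- ball5_center (a point): Centre of steel ball 5 of six alike: 14 mm diameter, 11 g, at first in the hopper's bore, resting on the shutter.
- ball6_center (a point): Centre of steel ball 6 of six alike: 14 mm diameter, 11 g, at first in the hopper's bore, resting on the shutter.

How it is judged:
On the way, in this order (a step that is already met when the one before it is completed fails the run):
1. the shutter is fully open (to within 4 mm) and all six balls are in the cup, which the gripper holds raised under it (value of joint shutter above 0.042 m and horizontal distance between cup_rim and shutter_hole below 0.012 m and height (world z) of cup_rim above 0.115 m and contact force between cup and the fingers above 0.5 N and distance between each of ball1_center, ball2_center, ball3_center, ball4_center, ball5_center, ball6_center and cup_middle below 0.035 m), for 0.1 s.
2. the shutter is shut again (to within 4 mm) with the raised cup, the balls in it (value of joint shutter below 0.004 m and contact force between cup and the fingers above 0.5 N and horizontal distance between cup_rim and shutter_hole below 0.012 m and height (world z) of cup_rim above 0.115 m and distance between each of ball1_center, ball2_center, ball3_center, ball4_center, ball5_center, ball6_center and cup_middle below 0.035 m), for 0.1 s.
At the end, for the whole second after the job is handed in: The shutter is shut (to within 4 mm), all six balls are in the cup, and the cup stands upright and at rest, released, on the pan of the balance, its axis within 35 mm of the pan's centre (value of joint shutter below 0.004 m and distance between each of ball1_center, ball2_center, ball3_center, ball4_center, ball5_center, ball6_center and cup_middle below 0.035 m and horizontal distance between cup and pan below 0.035 m and z of cup in the frame of pan between -0.004 and 0.004 m and angle between cup's own z axis and vertical below 0.06 rad and linear speed of cup below 0.02 m/s); the robot touches nothing.
It fails at once if the cup is shoved against the feeder or its shutter with more than 45 N (contact force between cup and feeder above 45 N).
It fails at once if the cup is banged or pressed on the balance with more than 45 N (contact force between cup and balance above 45 N).
It fails at once if the flask, the amber bottle or the jar is shifted by more than 30 mm or knocked over (distance of any of flask, amber_bottle, jar from where it was at the start of the episode above 0.03 m or angle between any of flask, amber_bottle, jar's own z axis and vertical above 0.4 rad).
It fails at once if a ball is spilled ((height (world z) of ball1_center below 0.125 m and distance between ball1_center and cup_middle above 0.1 m) or (height (world z) of ball2_center below 0.125 m and distance between ball2_center and cup_middle above 0.1 m) or (height (world z) of ball3_center below 0.125 m and distance between ball3_center and cup_middle above 0.1 m) or (height (world z) of ball4_center below 0.125 m and distance between ball4_center and cup_middle above 0.1 m) or (height (world z) of ball5_center below 0.125 m and distance between ball5_center and cup_middle above 0.1 m) or (height (world z) of ball6_center below 0.125 m and distance between ball6_center and cup_middle above 0.1 m)).
It also fails if it takes over 61 s, if anything falls off the work surface, if the arm or the gripper's body presses on something with over 40 N, if the wrist force passes 120 N, or if a joint passes its speed limit or range.

## Robot

A 6-joint arm with a two-finger parallel gripper is mounted at the origin on the work surface. World frame = base frame: x ahead of the robot, y to its left, z up, the work surface at z = 0. Lengths are in m, angles in rad, forces in N, time in s.
With the tool pointing down it reaches from about 0.325 to 0.9 m from the base axis. Payload 6.1 kg.
Tool frame: the origin (TCP) lies at the very end of the fingers, on their centre line; the grasp point (between the pads) lies 19 mm behind it (manip.hold_point_z is the distance from the TCP to the grasp point, in m); z points along the fingers, y is the direction in which the jaws open and shut (so a half turn about z gives the same grasp; the last joint's range is limited). The gripper opens to 87 mm and grips with 3 to 60 N. Pads are 19 mm wide; open, the fingers measure 117 mm over their backs; the gripper's body (75 mm by 190 mm) begins 51 mm behind the grasp point.
Start: joints at [-1.337, 0.22, 1.526, -0, 1.395, -0.126], TCP at [0.22, -0.585, 0.223] pointing down, gripper open.
Joint ranges: [-2.98, 2.98], [-0.91, 2.08], [0.09, 2.57], [-1.24, 4.39], [0.2, 2.65], [-2.68, 2.68]. Speed limits (rad/s): [2.57, 2.57, 3.01, 3.14, 3.14, 3.14].

## Interface

Orientations are given as a unit quaternion [w, x, y, z].
In Python, from rig import manip gives the robot as it stands. The module is installed in compiled form; this text tells all that it offers.
- The arm moves only by the shell command python3 -m handwheel 'ROWS' [OPENING] [FORCE]. ROWS is JSON, a list of rows, each a list of 2 entries, a list of its own where there are three numbers: the shift along the world's x, y, z in mm, then the turn about the world's z in rad. In form: [[[dx, dy, dz], roll], ...]. A call has 1 to 8 rows; each row is the pose to reach, as a shift and turn from the pose commanded when the call began; what a row does not reach only later rows make up. A row lasts 1/8 s, in which the tool goes at most 62.5 mm and 10.7 degrees, less where a joint would pass 70% of its speed; a pose out of reach is approached as far as the arm can. A call with a gripper value outside its range is refused whole. OPENING is the closure in counts, from 0 (fully open) to 255 (shut), set as the call begins (- or left out, the last holds). The fingers move at their own pace and stop on an object; FORCE is the grip in N (left out, the last holds). Time passes only in rows, so rows that repeat a pose let the fingers close. It gives the time, the measured TCP pose, the force and the opening at its end, in the units of the state.
- manip.read_state(): the state, without advancing time (a new reading comes with each control period).
- manip.get_image(name): name is "scene" or "top"; returns the picture (384x512x3 uint8, blue, green, red); there is no depth.
- manip.camera_model(name): a dict with "K" (3x3 intrinsics, pixels), "pose" (4x4, takes a point from camera to world coordinates). Camera axes: x right, y up, looking along -z (the intrinsics and any distortion apply to the point x, -y, -z); pixel columns grow to the right and rows downward; lengths in m; the calibration is good to about 2 mm. A picture is of the moment at which its call begins. camera_model takes no time and is no camera call.
- manip.hand_in(): hands the job in, once; it reports no verdict.
The state is a dict: "time": time; "joint_pos": joint angles; "joint_velocities": joint speeds; "joint_torque": joint torques, N m; "tcp_pos": TCP position; "orientation": TCP orientation; "contact_force": force on the tool from outside, world axes, zero at the start; "torque": the same for the moment, N m; "width": finger opening in m.
Only numpy, scipy, OpenCV 4.12 (cv2) and the standard library are available. Lean on these libraries where they do the work, as an engineer would, in place of code of your own. Each camera call takes 0.05 s, during which the arm holds its last target.

## Working session

There is one attempt and no reset: what is moved stays moved. The work goes in short steps, Python scripts to look and compute and a shell command to move; the robot and the scene stay as the last step left them, time stands still between calls to the robot, and variables do not carry over. Pictures are saved under pics/ and viewed, and the job is handed in when it is done.

```bash
mkdir -p pics; ls; cat > h.py <<'E'
import numpy as np, cv2
from rig import manip
def grab(n,f):
    im=manip.get_image(n); cv2.imwrite('pics/'+f,im); return im
def ray(n,u,v):
    c=manip.camera_model(n);K=np.array(c['K'],float);P=np.array(c['pose'],float)
    d=c.get('dist',None)
    p=np.linalg.inv(K)@[u,v,1]; d=P[:3,:3]@np.array([p[0],-p[1],-p[2]])
    return P[:3,3],d/np.linalg.norm(d)
def onz(n,u,v,z):
    o,d=ray(n,u,v); return o+d*(z-o[2])/d[2]
def proj(n,X):
    c=manip.camera_model(n);K=np.array(c['K'],float);P=np.array(c['pose'],float)
    q=P[:3,:3].T@(np.array(X,float)-P[:3,3]); q=np.array([q[0],-q[1],-q[2]]); q=K@q; return q[:2]/q[2]
def tri(a,b):
    (o1,d1),(o2,d2)=a,b
    A=np.stack([d1,-d2],1); t=np.linalg.lstsq(A,o2-o1,rcond=None)[0]
    p,q=o1+t[0]*d1,o2+t[1]*d2
    return (p+q)/2,np.linalg.norm(p-q)
E
python3 - <<'E'
from h import *
np.set_printoptions(precision=4,suppress=True)
for n in('scene','top'):
    grab(n,n+'0.png'); c=manip.camera_model(n); print(c)
print(manip.read_state(), manip.hold_point_z)
E
```

```text
pics
{'K': array([[400.0924,   0.    , 254.0356],
       [  0.    , 400.0924, 189.8391],
       [  0.    ,   0.    ,   1.    ]]), 'pose': array([[-0.7199, -0.434 ,  0.5416,  1.3844],
       [ 0.6941, -0.4541,  0.5586,  0.7974],
       [ 0.0035,  0.7781,  0.6281,  1.0391],
       [ 0.    ,  0.    ,  0.    ,  1.    ]])}
{'K': array([[415.1192,   0.    , 256.3395],
       [  0.    , 415.1192, 195.5241],
       [  0.    ,   0.    ,   1.    ]]), 'pose': array([[-0.0196,  0.9922, -0.1232,  0.4461],
       [-0.9997, -0.0177,  0.0173,  0.0106],
       [ 0.015 ,  0.1235,  0.9922,  1.2756],
       [ 0.    ,  0.    ,  0.    ,  1.    ]])}
{'time': 0.1, 'joint_pos': array([-1.3371,  0.2211,  1.5275, -0.    ,  1.3947, -0.1261]), 'joint_velocities': array([ 0.0004, -0.0014, -0.003 , -0.001 ,  0.0003, -0.0005]), 'joint_torque': array([  0.001 , -49.5944, -38.852 ,   0.0702,   0.0516,  -0.0001]), 'tcp_pos': array([ 0.2199, -0.5844,  0.2216]), 'orientation': array([-0.0009,  0.9839,  0.1789, -0.0001]), 'contact_force': array([ 0.3463,  0.7204, -0.4197]), 'torque': array([-0.0285,  0.0267, -0.0034]), 'width': 0.08686022894997468} 0.0187
```

View pics/scene0.png

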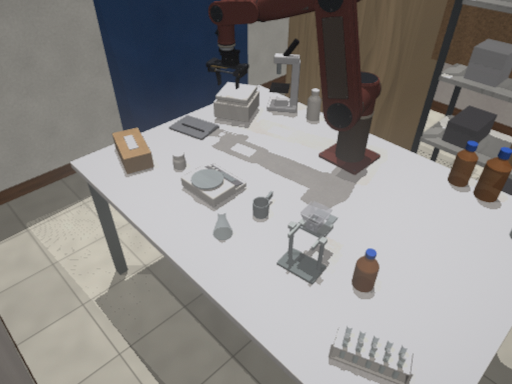

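View pics/top0.png

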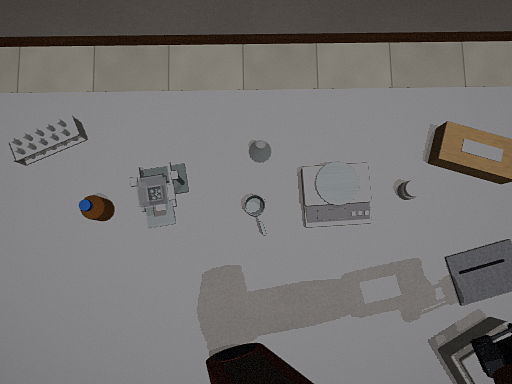

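```bash
python3 - <<'E'
import cv2,numpy as np
t=cv2.imread('pics/top0.png'); s=cv2.imread('pics/scene0.png')
a=cv2.resize(t[150:250,120:220],(600,600),interpolation=cv2.INTER_CUBIC)
cv2.imwrite('pics/t_feed.png',a)
cv2.imwrite('pics/t_cup.png',cv2.resize(t[180:245,235:285],(462,600),interpolation=cv2.INTER_CUBIC))
cv2.imwrite('pics/s_mid.png',cv2.resize(s[150:290,235:345],(471,600),interpolation=cv2.INTER_CUBIC))
cv2.imwrite('pics/t_bal.png',cv2.resize(t[150:240,290:390],(666,600),interpolation=cv2.INTER_CUBIC))
E
```

```text
(no output)
```

View pics/t_feed.png

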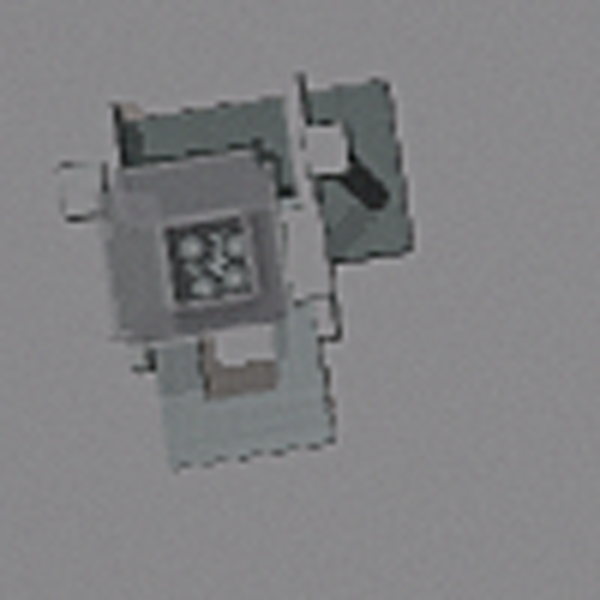

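View pics/t_cup.png

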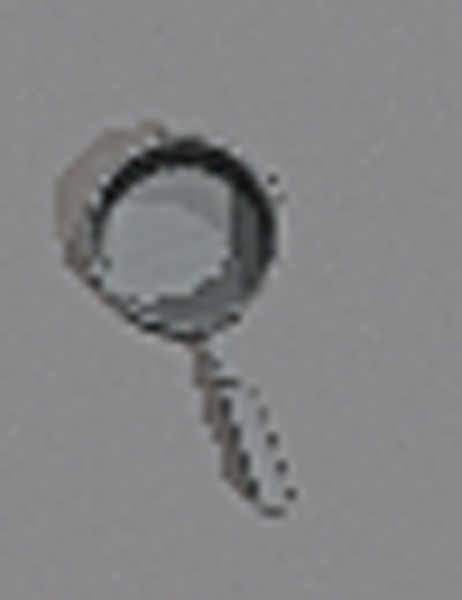

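View pics/s_mid.png

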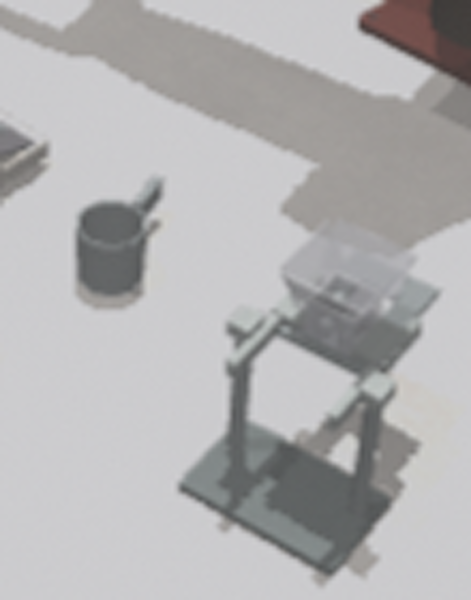

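View pics/t_bal.png

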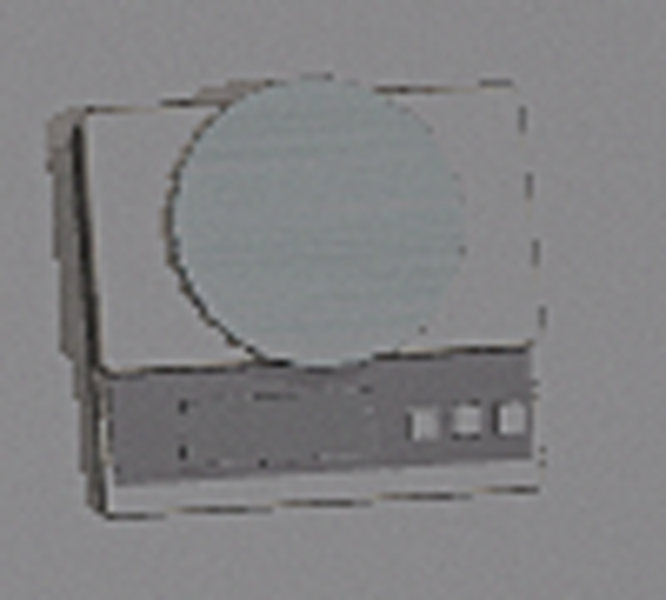

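```bash
cat > crop.py <<'E'
import cv2,sys
def crop(src,out,u0,v0,w,h,k,step=5):
    im=cv2.imread('pics/'+src)[v0:v0+h,u0:u0+w]
    im=cv2.resize(im,(w*k,h*k),interpolation=cv2.INTER_CUBIC)
    im=cv2.convertScaleAbs(im,alpha=1.3)
    for u in range(u0,u0+w):
        if u%step==0:
            x=int((u-u0+.5)*k); cv2.line(im,(x,0),(x,4 if u%10 else 10),(0,0,255),1)
            if u%10==0:cv2.putText(im,str(u),(x-10,20),0,.35,(0,0,255),1)
    for v in range(v0,v0+h):
        if v%step==0:
            y=int((v-v0+.5)*k); cv2.line(im,(0,y),(4 if v%10 else 10,y),(0,0,255),1)
            if v%10==0:cv2.putText(im,str(v),(12,y+4),0,.35,(0,0,255),1)
    cv2.imwrite('pics/'+out,im)
if __name__=='__main__':
    a=sys.argv; crop(a[1],a[2],*map(int,a[3:8]))
E
python3 crop.py scene0.png g_s_feed.png 272 198 72 84 7
python3 crop.py top0.png g_t_feed.png 128 160 64 72 8
python3 crop.py scene0.png g_s_cup.png 245 185 40 40 14
python3 crop.py top0.png g_t_cup.png 238 188 36 52 11
```

```text
(no output)
```

View pics/g_s_feed.png

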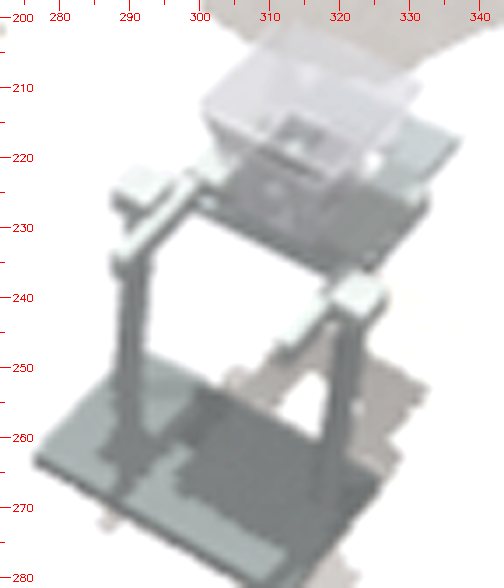

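View pics/g_t_feed.png

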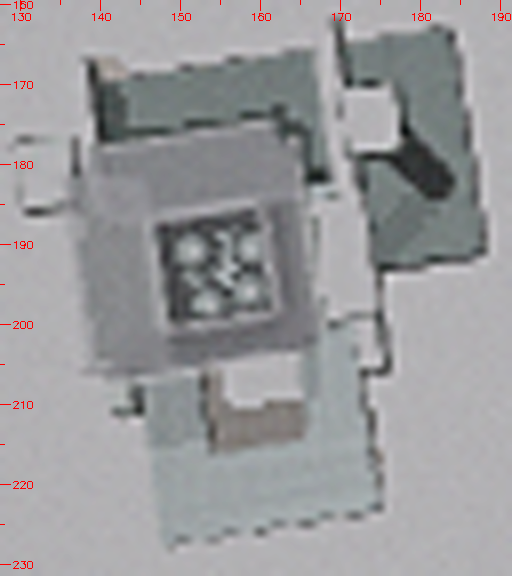

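View pics/g_s_cup.png

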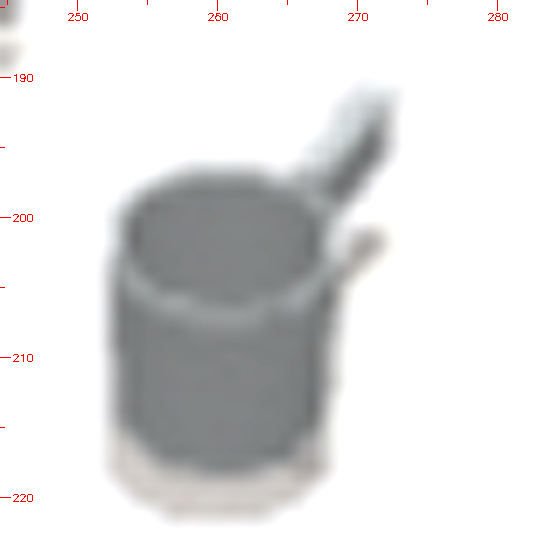

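View pics/g_t_cup.png

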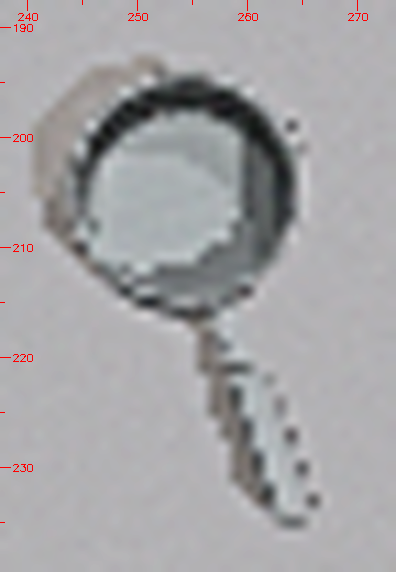

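```bash
cat > fit.py <<'E'
from h import *
np.set_printoptions(precision=4,suppress=True)
def rigid(F,W):
    F=np.array(F,float);W=np.array(W,float);f=F.mean(0);w=W.mean(0)
    H=(F-f).T@(W-w);a=np.arctan2(H[0,1]-H[1,0],H[0,0]+H[1,1])
    R=np.array([[np.cos(a),-np.sin(a)],[np.sin(a),np.cos(a)]]);t=w-R@f
    return a,t,(W-(F@R.T+t))*1000
E
python3 - <<'E'
from fit import *
pts=[('top',184,163,.010,105,-70),('top',188.5,191.5,.010,15,-70),('top',139,168.3,.010,105,70),
('scene',276.5,262.5,.010,105,-70),('scene',293,247,.010,15,-70),('scene',326,266.5,.010,15,70),('scene',310,282,.01,105,70),
('top',152.5,190.5,.203,0,0),('top',155,193,.137,0,0)]
F=[[p[4]/1e3,p[5]/1e3] for p in pts];W=[onz(*p[:4])[:2] for p in pts]
a,t,r=rigid(F,W);print(np.degrees(a),t);
for p,rr,w in zip(pts,r,W):print(p,w,rr)
c,s=np.cos(a),np.sin(a)
for nm,u,v,z in[('frontL',148.5,227.5,.135),('frontR',175,223,.135),('holeL',153.5,215.5,.135),('holeR',165.5,213.5,.135)]:
    w=onz('top',u,v,z)[:2]-t; print(nm,[c*w[0]+s*w[1],-s*w[0]+c*w[1]])
# cup
m=onz('top',254.7,205.3,.060);print('rim top',m)
m2=onz('scene',260.3,201.7,.060);print('rim scene',m2)
p,e=tri(ray('top',254.7,205.3),ray('scene',260.3,201.7));print('tri',p,e)
for uv in[(259.5,221),(264,234.5)]: print('tab',onz('top',*uv,.046))
for uv in[(266,198),(271.5,191.5)]: print('tab s',onz('scene',*uv,.046))
p,e=tri(ray('top',264.3,233.5),ray('scene',272,191.5));print('tab end tri',p,e)
E
```

```text
6.454332779583146 [0.5974 0.2667]
('top', 184, 163, 0.01, 105, -70) [0.7086 0.2104] [-1.0003  1.3764]
('top', 188.5, 191.5, 0.01, 15, -70) [0.6194 0.1964] [-0.8178 -2.4413]
('top', 139, 168.3, 0.01, 105, 70) [0.6943 0.3488] [0.3933 0.6737]
('scene', 276.5, 262.5, 0.01, 105, -70) [0.7112 0.2126] [1.5129 3.5625]
('scene', 293, 247, 0.01, 15, -70) [0.6188 0.2039] [-1.4125  5.0685]
('scene', 326, 266.5, 0.01, 15, 70) [0.6052 0.3379] [ 0.7698 -0.0956]
('scene', 310, 282, 0.01, 105, 70) [0.6927 0.3422] [-1.2548 -5.9274]
('top', 152.5, 190.5, 0.203, 0, 0) [0.5972 0.2614] [-0.2071 -5.3546]
('top', 155, 193, 0.137, 0, 0) [0.5995 0.2699] [2.0164 3.1378]
frontL [np.float64(-0.0896281856259533), np.float64(0.03056782509528521)]
frontR [np.float64(-0.08687037341381125), np.float64(-0.042337951020367345)]
holeL [np.float64(-0.05872093455159707), np.float64(0.0137328328707103)]
holeR [np.float64(-0.057540197578873326), np.float64(-0.019369974662812497)]
rim top [ 0.5681 -0.0052  0.06  ]
rim scene [ 0.5724 -0.006   0.06  ]
tri [ 0.5695 -0.0065  0.0577] 0.0033112142316103392
tab [ 0.5226 -0.0187  0.046 ]
tab [ 0.4825 -0.0312  0.046 ]
tab s [ 0.5295 -0.0179  0.046 ]
tab s [ 0.4856 -0.0308  0.046 ]
tab end tri [ 0.4845 -0.0311  0.0454] 0.0028044752641710547
```

```bash
python3 - <<'E'
import cv2,numpy as np
im=cv2.imread('pics/top0.png').astype(int)
g=im.sum(2)//3
b=im[...,2]-im[...,0] # red-blue
print('cols 144..180 rows 218..230'); 
print('     ',*['%3d'%u for u in range(144,180)])
for v in range(203,231): print(v,':',*['%3d'%x for x in g[v,144:180]])
E
```

```text
cols 144..180 rows 218..230
      144 145 146 147 148 149 150 151 152 153 154 155 156 157 158 159 160 161 162 163 164 165 166 167 168 169 170 171 172 173 174 175 176 177 178 179
203 : 103 102 101 101 100  95  83  85  85  84  86  88  87  85  83  83  96  91  88  94  86  97  97 111 129 126 124 122 109 139 138 113  98 144 137 138
204 :  99  99  99 103 103  90  85  86  88  80  94  87  88  98 109 119 124 129 136 132 144 128 106 111 130 125 124 121 105 141 142 137  75 143 137 139
205 :  99 102  99 102 106 101  96  93  93 103 116 130 135 141 143 141 141 141 139 136 138 123 110 113 126 125 125 128 130 146 147 137  54 146 136 140
206 :  85  90  99 105 113 124 126 140 134 100 118 117 142 138 137 137 139 136 139 136 138 123 109 110 125 127 124 125 120  56  86  57  77 143 138 136
207 : 113 132 136 128 122 120 115 111 112  61  95 104 142 139 135 134 134 137 135 137 136 121 111 110 126 126 124 125 124  91 146 142 144 141 135 137
208 :  95  78 112 108 108 111 107 109 106  59  98 104 144 140 137 139 137 136 139 137 140 130 110 112 124 125 124 123 125 104 143 140 139 139 137 137
209 :  78  63 119 110 
[... 2577 characters left out ...]
 122  97 107 129 126  78 115 139 140 140 142 139 140 138 138 139 136 137 137 137 136 137 137 137 135
227 : 138 136 137 137 125 120  94 104 131 124 104 116 142 138 139 140 141 137 137 136 136 138 138 137 140 136 136 135 138 137 136 138 132 137 138 136
228 : 136 137 137 137 131 114 142 140 140 137 138 138 138 136 137 137 138 138 138 137 136 135 136 135 136 135 138 137 134 137 136 136 134 138 136 138
229 : 137 137 138 135 139 136 138 137 136 137 137 136 137 137 136 136 137 138 137 138 137 138 137 138 136 136 137 137 138 135 135 140 137 134 137 138
230 : 135 136 137 135 137 138 137 138 137 135 135 139 137 136 136 138 135 135 136 136 138 136 138 138 134 136 137 139 136 137 136 138 137 138 137 136
```

```bash
python3 - <<'E'
import cv2,numpy as np
im=cv2.imread('pics/top0.png').astype(int)
g=im.sum(2)//3
print('     ',*['%3d'%u for u in range(134,192)])
for v in range(160,208): print(v,':',*['%3d'%x for x in g[v,134:192]])
E
```

```text
134 135 136 137 138 139 140 141 142 143 144 145 146 147 148 149 150 151 152 153 154 155 156 157 158 159 160 161 162 163 164 165 166 167 168 169 170 171 172 173 174 175 176 177 178 179 180 181 182 183 184 185 186 187 188 189 190 191
160 : 135 135 137 135 136 137 136 136 136 137 136 135 137 138 138 135 135 137 136 134 137 137 134 135 136 138 137 137 135 137 136 135 137 136 136 138 137 137 140 137 137 136 136 136 137 135 135 137 137 140 136 136 137 138 136 136 137 137
161 : 136 137 137 135 137 138 135 135 138 136 136 134 137 136 136 136 137 136 136 137 139 137 135 136 137 137 137 135 133 136 139 134 137 137 138 140 139 139 135 136 135 137 136 136 136 136 139 137 139 137 137 138 137 138 136 138 137 136
162 : 135 138 134 136 137 136 137 135 136 135 138 137 136 137 138 135 135 136 136 137 135 135 134 139 135 137 136 136 137 137 137 136 134 136 135 109  95 140 138 140 136 136 136 139 137 139 139 141 142 143 140 139 138 136 137 138 137 137
163 : 136 137 136 135 136 136 138 135 137 136 135 137 136 137 139 135 135 138 137 137 137 135 137 139 137 135 135 136 137 136 138 138 139 137 137 109  70 
[... 9855 characters left out ...]
 132 138 137 120 125 122 105 102  99 102  99 102 106 101  96  93  93 103 116 130 135 141 143 141 141 141 139 136 138 123 110 113 126 125 125 128 130 146 147 137  54 146 136 140 138 137 137 138 138 135 136 137 137 135 138 137
206 : 138 136 136 135 120 115 114 103 100  97  85  90  99 105 113 124 126 140 134 100 118 117 142 138 137 137 139 136 139 136 138 123 109 110 125 127 124 125 120  56  86  57  77 143 138 136 138 136 136 138 136 137 139 135 137 136 137 136
207 : 135 135 137 139 139 138 139 119 122 122 113 132 136 128 122 120 115 111 112  61  95 104 142 139 135 134 134 137 135 137 136 121 111 110 126 126 124 125 124  91 146 142 144 141 135 137 135 136 138 137 137 138 137 138 137 137 137 137
```

```bash
python3 - <<'E'
from fit import *
L=[('frontmid',161.4,226.0,.135),('funnel',152.2,190.5,.203),('bore',155.0,193.3,.170),('platechord217',160.45,217,.135),('plate212',159.5,210,.135),
('fe1',152.5,227.5,.135),('fe2',170.5,224.5,.135),
('base FR',184.3,163.0,.01),('base NR',188.5,192.,.01),('base FL',139.3,168.4,.01),
('holefrontmid',159.7,215.2,.135)]
for l in L: print(l[0],onz('top',*l[1:]))
# base back edge: steps
for uv in[(147,168.5),(153,167.5),(159.5,166.5),(166,165.5),(178.5,163.5)]: print('back',onz('top',*uv,.01)[:2])
for uv in[(184.5,165),(185.5,170.5),(186.5,177),(187.5,182.5),(188.5,189)]: print('right',onz('top',*uv,.01)[:2])
E
```

```text
frontmid [0.5084 0.252  0.135 ]
funnel [0.5972 0.2622 0.203 ]
bore [0.5942 0.2624 0.17  ]
platechord217 [0.5331 0.2548 0.135 ]
plate212 [0.5524 0.2575 0.135 ]
fe1 [0.5047 0.2762 0.135 ]
fe2 [0.512  0.2272 0.135 ]
base FR [0.7086 0.2094 0.01  ]
base NR [0.6179 0.1964 0.01  ]
base FL [0.694  0.3479 0.01  ]
holefrontmid [0.5381 0.2569 0.135 ]
back [0.6933 0.3242]
back [0.6961 0.3058]
back [0.6989 0.2858]
back [0.7017 0.2658]
back [0.7074 0.2273]
right [0.7023 0.2088]
right [0.685  0.2057]
right [0.6646 0.2026]
right [0.6474 0.1995]
right [0.6271 0.1964]
```

```bash
python3 -m handwheel '[[[24,50,0],0],[[48,100,0],0],[[72,150,0],0],[[96,200,0],0],[[121,250,0],-0.02],[[145,300,0],-0.04],[[169,350,-10],-0.063],[[193,400,-20],-0.063]]' 0 60; python3 - <<'E'
from fit import *
for v in[184]: print('pan',onz('top',337.7,183.5,.068))
crop=__import__('crop').crop
crop('top0.png','g_t_bal.png',296,155,84,78,8)
crop('scene0.png','g_s_bal.png',178,155,75,55,10)
crop('scene0.png','g_grip.png',200,30,60,65,9)
E
```

```text
time: 1.1
tcp_pos: [0.4135, -0.1833, 0.2023]
orientation: [0.0, 0.989, 0.148, 0.0]
contact_force: [1.3, 0.1, -0.3]
width: 0.0872
pan [ 0.6275 -0.2513  0.068 ]
```

View pics/g_t_bal.png

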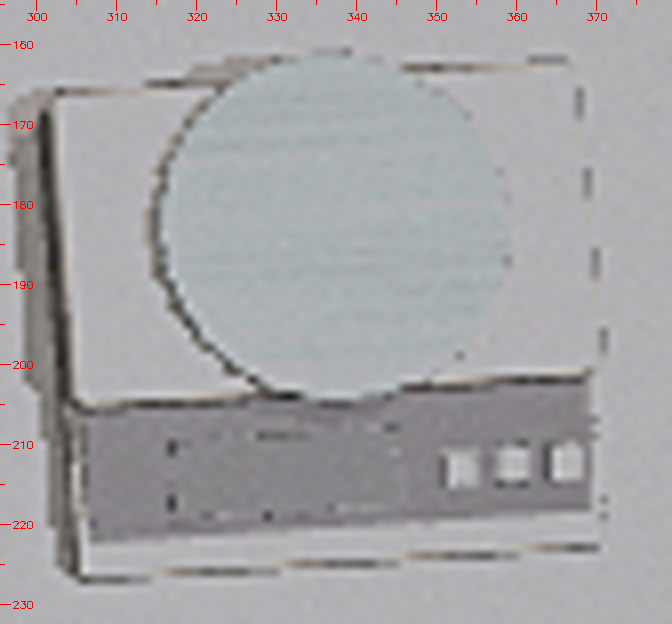

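View pics/g_s_bal.png

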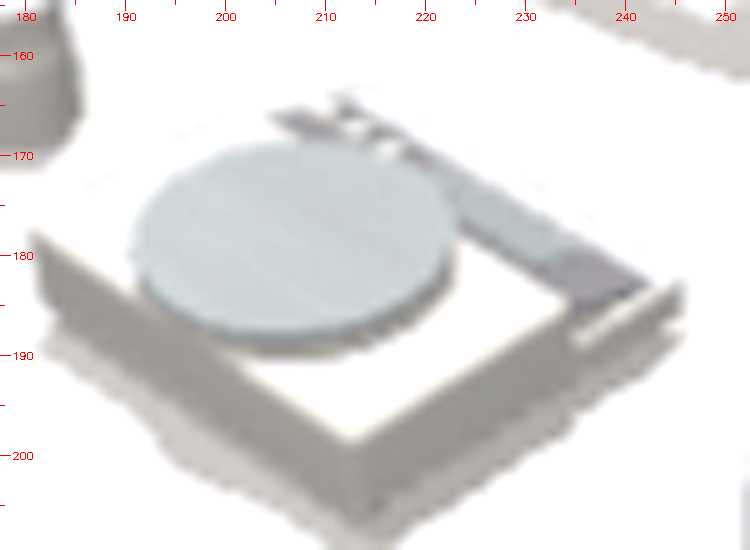

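View pics/g_grip.png

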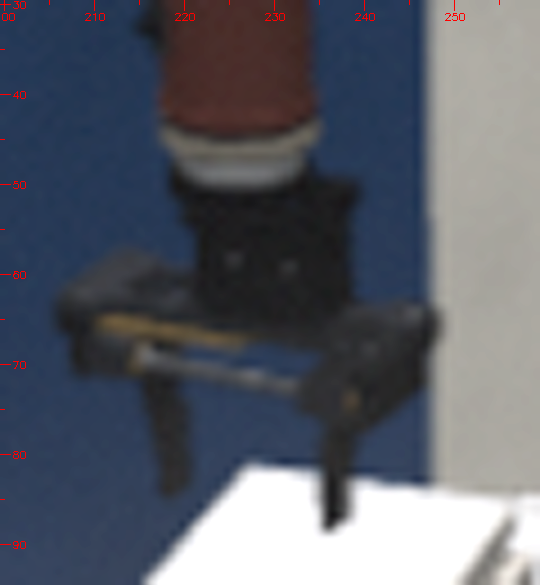

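```bash
python3 -m handwheel '[[[25,52,-20],0],[[50,104,-50],0],[[75,155,-80],0],[[75,155,-90],0],[[75,155,-90],0]]'; python3 - <<'E'
from fit import *
print('pan',tri(ray('top',337.3,182.8),ray('scene',206.9,178.5)))
print('pan top',onz('top',337.3,182.8,.068),'scene',onz('scene',206.9,178.5,.068))
grab('top','top1.png');grab('scene','scene1.png')
crop=__import__('crop').crop
crop('top1.png','g1t.png',225,180,70,75,8)
crop('scene1.png','g1s.png',235,150,70,75,8)
E
```

```text
time: 1.72
tcp_pos: [0.4869, -0.0297, 0.1113]
orientation: [-0.0, 0.989, 0.149, -0.002]
contact_force: [0.1, -0.4, -0.1]
width: 0.0873
pan (array([ 0.6305, -0.2513,  0.0649]), np.float64(0.0012178239564017345))
pan top [ 0.6296 -0.2502  0.068 ] scene [ 0.6333 -0.2486  0.068 ]
```

View pics/g1t.png

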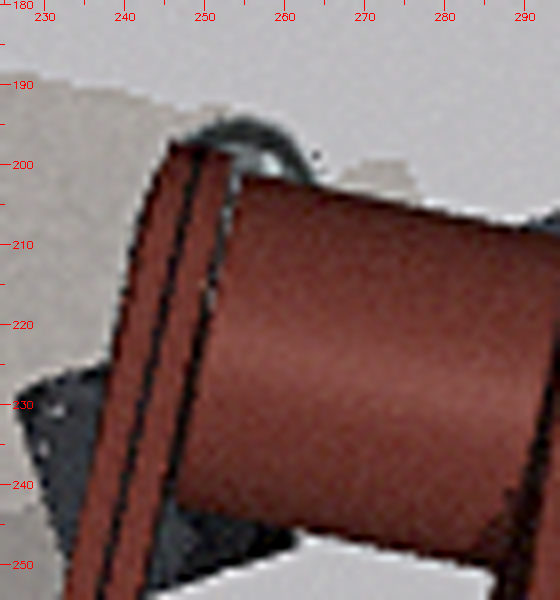

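View pics/g1s.png

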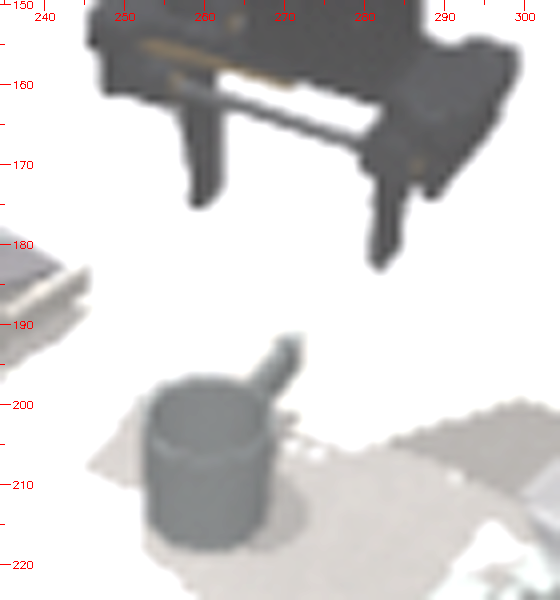

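```bash
python3 - <<'E'
from fit import *
s=manip.read_state(); print(s['tcp_pos'],s['orientation'])
yaw=2*np.arctan2(s['orientation'][2],s['orientation'][1]);print(np.degrees(yaw))
T=np.array(s['tcp_pos']);yv=np.array([np.sin(yaw),-np.cos(yaw),0])
for k in(-.05,0,.05): print(k,proj('scene',T+k*yv), proj('top',T+k*yv))
c=np.array([.569,-.0055]);y=np.radians(17)
for d in(.05,.094): print(proj('scene',[c[0]-d*np.cos(y),c[1]-d*np.sin(y),.046]),proj('top',[c[0]-d*np.cos(y),c[1]-d*np.sin(y),.046]))
print(proj('scene',[*c,.06]),proj('top',[*c,.06]))
E
```

```text
[ 0.4881 -0.0311  0.1131] [0.0003 0.9891 0.1473 0.0002]
16.940785823695414
-0.05 [283.3307 182.0812] [247.6778 237.3248]
0 [271.5463 178.1503] [264.7151 231.7523]
0.05 [260.0485 174.3151] [281.6756 226.205 ]
[267.0922 196.7748] [259.9744 221.4567]
[272.2606 190.5318] [264.6278 235.6337]
[261.024  201.3575] [254.7848 205.0104]
```

```bash
python3 -m handwheel '[[[0,0,-40],0],[[0,0,-80],0],[[0,0,-98],0],[[0,0,-98],0],[[0,0,-98],0]]' && python3 -m handwheel '[[[0,0,0],0],[[0,0,0],0],[[0,0,0],0],[[0,0,0],0],[[0,0,0],0],[[0,0,0],0]]' 255 60
```

```text
time: 2.45
tcp_pos: [0.4893, -0.0311, 0.0162]
orientation: [0.001, 0.989, 0.147, 0.001]
contact_force: [-0.7, -0.6, -0.2]
width: 0.0873
time: 3.2
tcp_pos: [0.488, -0.0299, 0.0145]
orientation: [-0.0, 0.989, 0.148, -0.0]
contact_force: [0.0, 0.1, 0.0]
width: 0.0347
```

```bash
python3 -m handwheel '[[[0,0,0],0],[[0,0,0],0],[[0,0,0],0],[[0,0,0],0]]' 255 60
```

```text
time: 3.7
tcp_pos: [0.488, -0.03, 0.0145]
orientation: [0.0, 0.989, 0.148, 0.0]
contact_force: [-0.3, -0.3, 0.6]
width: 0.0094
```

```bash
python3 -m handwheel '[[[0,0,8],0],[[0,0,20],0],[[0,0,40],0],[[0,0,55],0],[[0,0,55],0],[[0,0,55],0]]'; python3 - <<'E'
from fit import *
grab('top','top2.png');grab('scene','scene2.png')
crop=__import__('crop').crop
crop('top2.png','g2t.png',225,180,70,75,8)
crop('scene2.png','g2s.png',235,150,60,65,9)
print(manip.read_state()['contact_force'],manip.read_state()['torque'],manip.read_state()['tcp_pos'])
E
```

```text
time: 4.45
tcp_pos: [0.4877, -0.0299, 0.0693]
orientation: [-0.0, 0.989, 0.148, -0.0]
contact_force: [0.1, -0.2, -1.3]
width: 0.0093
[-0.4671  0.0144 -1.5561] [-0.0071  0.0645 -0.0324] [ 0.4873 -0.0298  0.0687]
```

View pics/g2t.png

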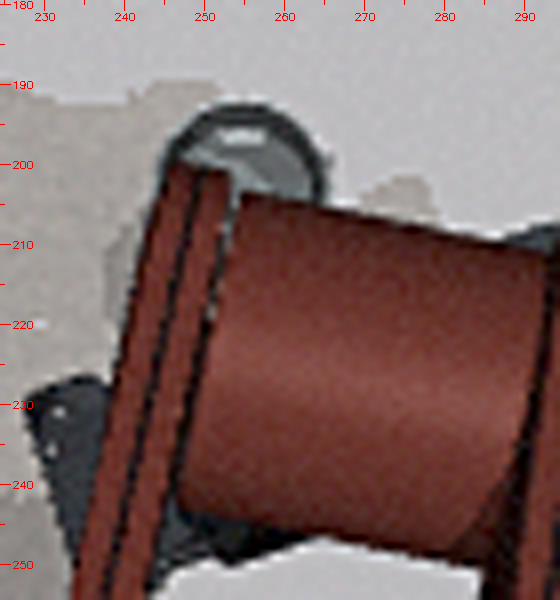

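View pics/g2s.png

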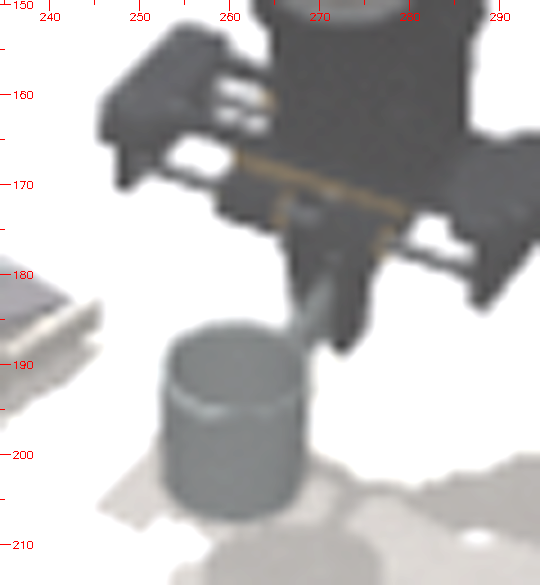

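```bash
python3 - <<'E'
from fit import *
for h in(0,.07,.1,.13,.15,.17,.2,.22,.25): print(h,proj('scene',[.22,-.585,.2225+h]), proj('scene',[.488,-.03,.069+h]))
E
```

```text
0 [228.1211  85.8981] [271.4133 187.2825]
0.07 [227.5646  71.8152] [271.983  172.8066]
0.1 [227.3181  65.5751] [272.2374 166.3419]
0.13 [227.0665  59.2068] [272.4983 159.712 ]
0.15 [226.8958  54.8881] [272.676  155.1972]
0.17 [226.7228  50.5094] [272.8567 150.6042]
0.2 [226.4588  43.8261] [273.1338 143.5635]
0.22 [226.2796  39.2918] [273.3226 138.7658]
0.25 [226.0061  32.369 ] [273.6122 131.4078]
```

View pics/scene2.png

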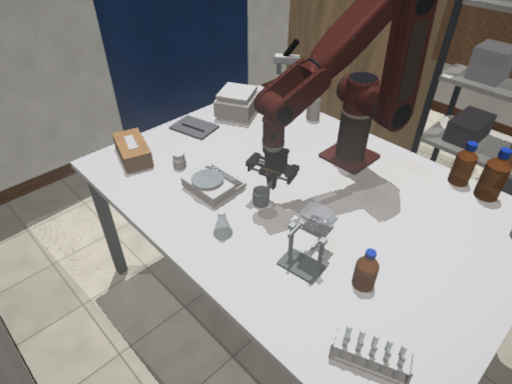

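```bash
python3 - <<'E'
from fit import *
print(onz('scene',260.8,190.6,.1142),onz('top',254,203.6,.1142),tri(ray('scene',260.8,190.6),ray('top',254,203.6)))
yaw=np.radians(16.94);T=np.array([.4873,-.0298])
for d in(.082,.085,.088):print(d,T+d*np.array([np.cos(yaw),np.sin(yaw)]))
E
```

```text
[ 0.572  -0.0048  0.1142] [ 0.5675 -0.0027  0.1142] (array([ 0.5692, -0.0044,  0.1125]), np.float64(0.004497809733303429))
0.082 [ 0.5657 -0.0059]
0.085 [ 0.5686 -0.005 ]
0.088 [ 0.5715 -0.0042]
```

```bash
python3 -m handwheel '[[[-10,35,0],-0.02],[[-20,80,-5],-0.05],[[-30,130,-10],-0.08],[[-40,180,-19],-0.11],[[-48,230,-19],-0.13],[[-53,265,-19],-0.147],[[-53,265,-19],-0.147],[[-53,265,-19],-0.147]]'; python3 - <<'E'
from fit import *
grab('top','top3.png');grab('scene','scene3.png')
crop=__import__('crop').crop
crop('top3.png','g3t.png',110,155,100,100,6)
crop('scene3.png','g3s.png',272,185,80,95,6)
print(manip.read_state()['contact_force'],manip.read_state()['torque'],manip.read_state()['tcp_pos'])
print(onz('top',86,205,.15))
E
```

```text
time: 5.55
tcp_pos: [0.4345, 0.2345, 0.0499]
orientation: [0.0, 0.997, 0.075, -0.001]
contact_force: [-0.4, -0.4, -0.7]
width: 0.0095
[ 0.4911 -0.0423 -0.3215] [-0.0271  0.1028 -0.0105] [0.435  0.234  0.0501]
[0.5682 0.4528 0.15  ]
```

View pics/g3t.png

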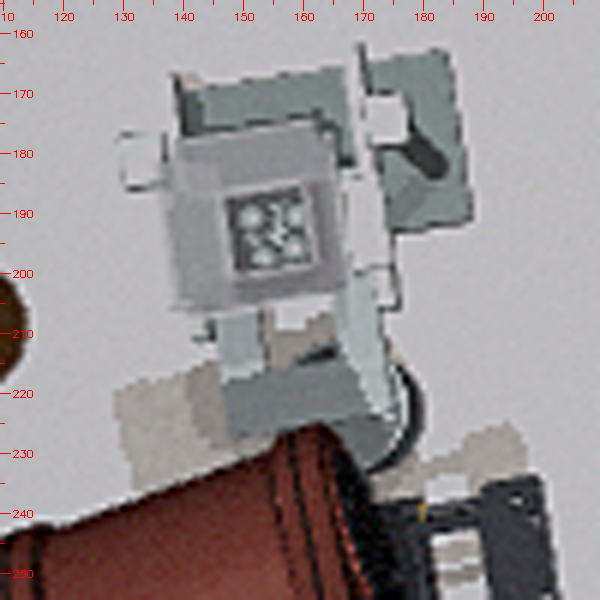

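View pics/g3s.png

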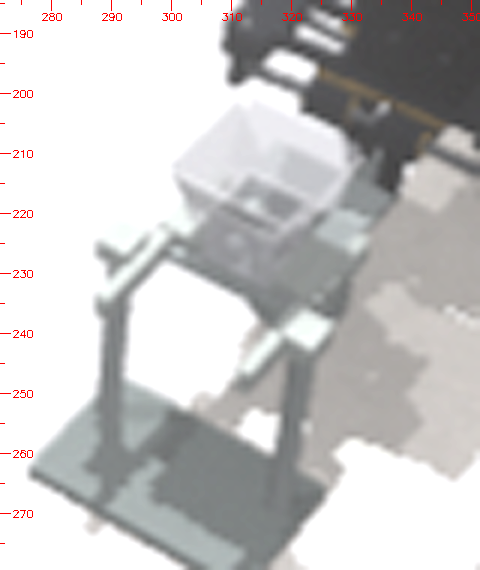

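```bash
python3 - <<'E'
from fit import *
T=np.array([.435,.234]);y=np.radians(8.6);c=T+.085*np.array([np.cos(y),np.sin(y)]);print(c)
for a in range(-120,100,20):
    A=np.radians(a); print(a,proj('top',[c[0]+.032*np.cos(A),c[1]+.032*np.sin(A),.0957]).round(1),end=' ')
E
python3 crop.py top3.png g3t2.png 140 198 48 40 12
```

```text
[0.519  0.2467]
-120 [176.  228.4] -100 [177.4 224.7] -80 [177.4 220.7] -60 [176.1 217.1] -40 [173.6 214.1] -20 [170.2 212.2] 0 [166.3 211.6] 20 [162.4 212.4] 40 [159.  214.4] 60 [156.5 217.4] 80 [155.1 221.1]
```

View pics/g3t2.png

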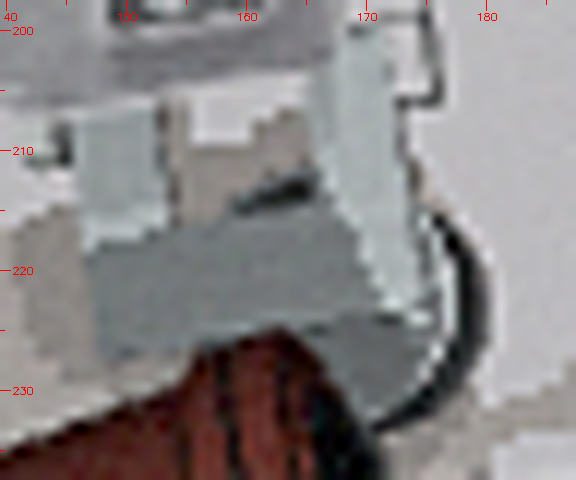

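```bash
python3 -m handwheel '[[[12,4,0],0],[[24,8,0],0],[[33,10,0],0],[[33,10,0],0],[[33,10,0],0]]'; python3 - <<'E'
from fit import *
grab('top','top4.png');grab('scene','scene4.png')
crop=__import__('crop').crop
crop('top4.png','g4t.png',135,195,56,45,12)
crop('scene4.png','g4s.png',290,195,60,60,9)
s=manip.read_state();print(s['contact_force'],s['torque'],s['tcp_pos'])
T=s['tcp_pos'][:2];y=np.radians(8.6);c=T+.085*np.array([np.cos(y),np.sin(y)]);print(c)
for a in range(-120,100,20):
    A=np.radians(a); print(a,proj('top',[c[0]+.032*np.cos(A),c[1]+.032*np.sin(A),.0957]).round(1),end=' ')
E
```

```text
time: 6.28
tcp_pos: [0.4677, 0.2449, 0.0502]
orientation: [0.0, 0.997, 0.075, -0.0]
contact_force: [-0.5, 0.3, -1.3]
width: 0.0098
[ 0.2245 -0.439  -2.1869] [0.0195 0.0892 0.078 ] [0.4676 0.2449 0.0503]
[0.5516 0.2576]
-120 [172.2 216.9] -100 [173.6 213.3] -80 [173.6 209.4] -60 [172.3 205.7] -40 [169.8 202.8] -20 [166.4 200.9] 0 [162.5 200.3] 20 [158.7 201.1] 40 [155.3 203.1] 60 [152.7 206.1] 80 [151.3 209.8]
```

View pics/g4t.png

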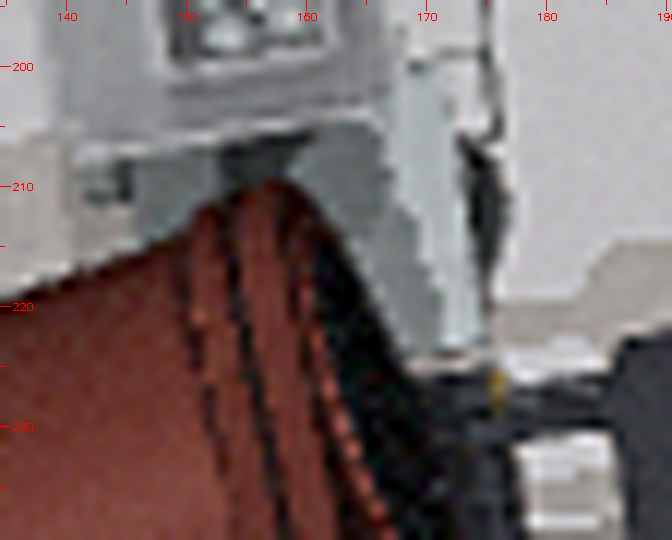

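View pics/g4s.png

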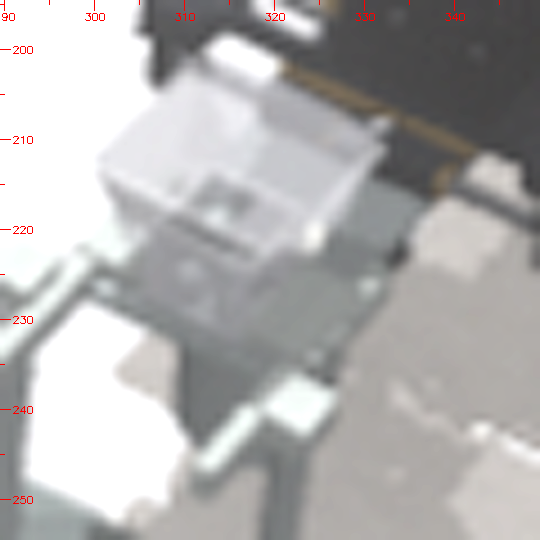

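```bash
python3 -m handwheel '[[[1,0,7],0],[[2,0,14],0],[[2,0,18],0],[[2,0,22],0],[[2,0,22],0]]'; python3 -c "
from rig import manip
s=manip.read_state();print(s['contact_force'],s['torque'],s['tcp_pos'])"
```

```text
time: 7.0
tcp_pos: [0.4703, 0.2451, 0.073]
orientation: [-0.0, 0.997, 0.075, 0.0]
contact_force: [0.0, -0.1, -2.2]
width: 0.0092
[ 0.00244777 -0.12754581 -2.24107906] [-0.01050194  0.04061343  0.00134317] [0.47033121 0.24510566 0.07300217]
```

```bash
python3 -m handwheel '[[[0,0,4],0],[[0,0,4],0],[[3,0.4,4],0],[[6,0.9,4],0],[[9,1.3,4],0],[[10,1.5,4],0],[[10,1.5,4],0]]'; python3 -c "
from rig import manip
s=manip.read_state();print(s['contact_force'],s['torque'],s['tcp_pos'])"
```

```text
time: 7.88
tcp_pos: [0.4791, 0.2463, 0.0759]
orientation: [0.0, 0.997, 0.075, -0.001]
contact_force: [-4.9, -0.5, -1.1]
width: 0.0094
[-4.85029395 -0.46004237 -1.11119647] [-0.0853599  0.797261   0.0236032] [0.47911759 0.24632085 0.07588514]
```

```bash
python3 -m handwheel '[[[4,0.6,0],0],[[8,1.2,0],0],[[12,1.8,0],0],[[16,2.4,0],0],[[20,3,0],0],[[20,3,0],0]]'; python3 - <<'E'
from fit import *
grab('top','top5.png');grab('scene','scene5.png')
crop=__import__('crop').crop
crop('top5.png','g5t.png',130,165,62,60,10)
crop('scene5.png','g5s.png',280,190,65,60,9)
s=manip.read_state();print(s['contact_force'],s['torque'],s['tcp_pos'])
E
```

```text
time: 8.62
tcp_pos: [0.4997, 0.2494, 0.0761]
orientation: [0.0, 0.997, 0.075, -0.001]
contact_force: [-4.0, 0.2, -1.7]
width: 0.0092
[-3.8531 -0.3204 -3.3736] [-0.0124  0.7239  0.0524] [0.4996 0.2495 0.0762]
```

View pics/g5t.png

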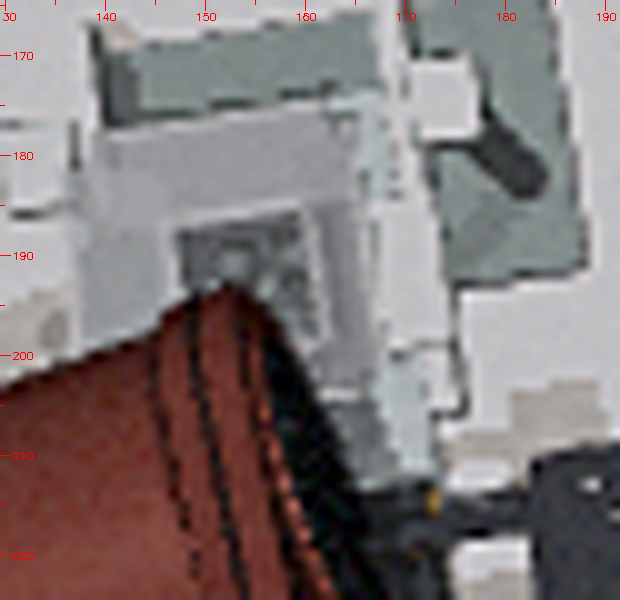

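View pics/g5s.png

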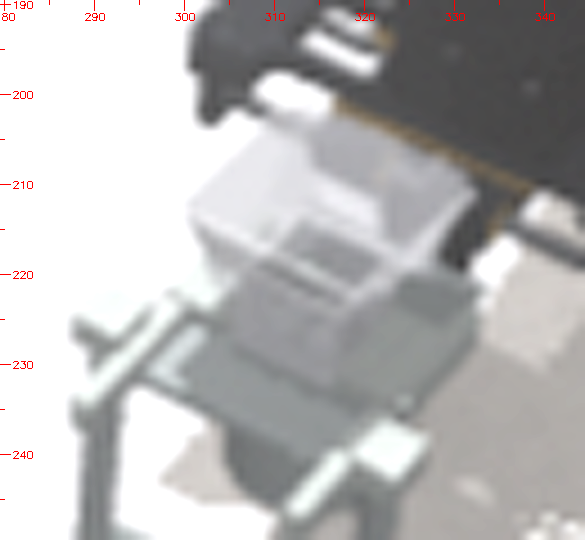

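```bash
python3 -m handwheel '[[[3,0.4,0],0],[[6,0.9,0],0],[[9,1.3,0],0],[[11,1.6,0],0],[[11,1.6,0],0]]'; python3 - <<'E'
from fit import *
grab('top','top6.png');grab('scene','scene6.png')
crop=__import__('crop').crop
crop('top6.png','g6t.png',130,160,62,60,10)
crop('scene6.png','g6s.png',280,190,65,60,9)
s=manip.read_state();print(s['contact_force'],s['torque'],s['tcp_pos'])
E
```

```text
time: 9.35
tcp_pos: [0.5105, 0.251, 0.076]
orientation: [0.0, 0.997, 0.075, -0.001]
contact_force: [-4.3, -0.3, -4.6]
width: 0.0093
[-4.8124 -1.4918 -4.0858] [-0.1658  1.0777 -0.0303] [0.5104 0.2509 0.0761]
```

View pics/g6t.png

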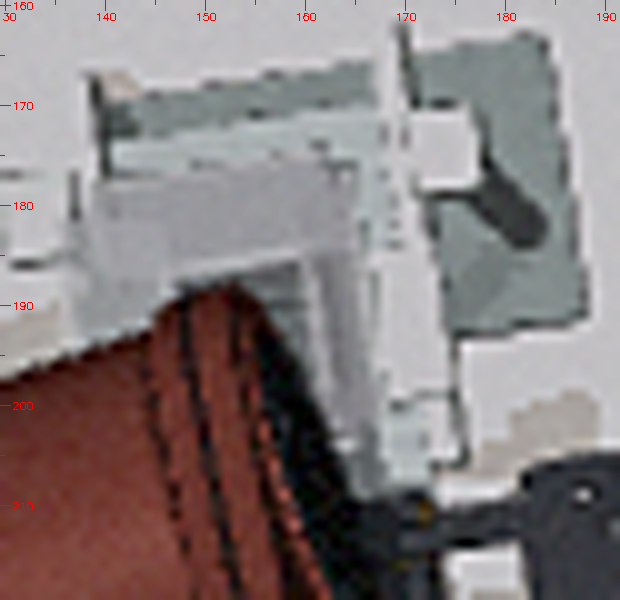

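View pics/g6s.png

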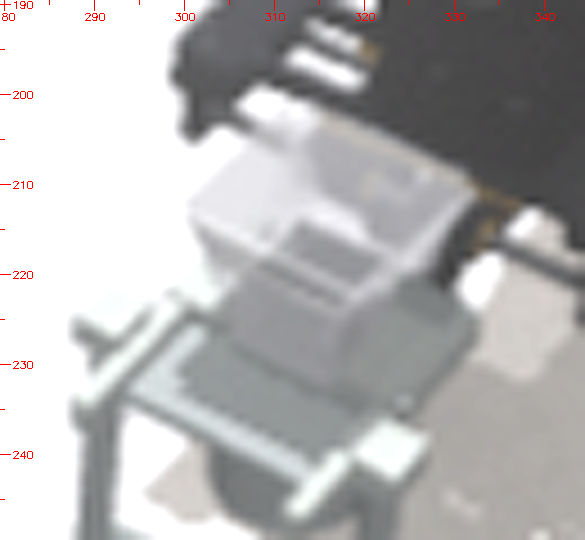

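```bash
python3 - <<'E'
from fit import *
O=np.array([.596,.2625]);e=np.array([.989,.148])
for p in[(145,173.8),(155,172),(165,170.3)]:
    print((onz('top',*p,.135)[:2]-O)@e-.070+.046)
E
python3 -m handwheel '[[[1,0.15,0],0],[[2,0.3,0],0],[[2,0.3,0],0],[[2,0.3,0],0]]'; python3 -c "
from rig import manip
s=manip.read_state();print(s['contact_force'],s['torque'],s['tcp_pos'])"
```

```text
0.038686899957429785
0.039155656404194245
0.03934559485571573
time: 9.95
tcp_pos: [0.5127, 0.2513, 0.0763]
orientation: [0.0, 0.997, 0.075, -0.0]
contact_force: [-5.5, -1.1, -4.4]
width: 0.0096
[-5.52046844 -1.10181317 -4.36179093] [-0.12599242  1.11971054 -0.04028281] [0.51265277 0.25130273 0.0762842 ]
```

```bash
python3 -m handwheel '[[[1,0.15,0],0],[[2,0.3,0],0],[[2,0.3,0],0]]'; python3 -m handwheel '[[[1,0.15,0],0],[[1,0.15,0],0],[[1,0.15,0],0]]';python3 -c "
from rig import manip
s=manip.read_state();print(s['contact_force'],s['torque'],s['tcp_pos'])"
```

```text
time: 10.32
tcp_pos: [0.5151, 0.2517, 0.0765]
orientation: [0.0, 0.997, 0.075, 0.0]
contact_force: [-4.6, -1.2, -4.6]
width: 0.0095
time: 10.7
tcp_pos: [0.5158, 0.2518, 0.0765]
orientation: [0.0, 0.997, 0.075, -0.0]
contact_force: [-5.3, -0.6, -4.2]
width: 0.0096
[-5.30717295 -0.63562387 -4.15232725] [-0.1230469   1.17497732 -0.03250638] [0.51578247 0.2518229  0.07650016]
```

```bash
python3 -m handwheel '[[[0.7,0.1,0],0],[[0.7,0.1,0],0]]'; python3 - <<'E'
from fit import *
grab('top','top7.png');grab('scene','scene7.png')
crop=__import__('crop').crop
crop('top7.png','g7t.png',130,160,62,60,10)
crop('scene7.png','g7s.png',280,190,65,60,9)
s=manip.read_state();print(s['contact_force'],s['torque'],s['tcp_pos'])
E
```

```text
time: 10.95
tcp_pos: [0.5159, 0.2518, 0.0762]
orientation: [0.0, 0.997, 0.075, -0.001]
contact_force: [-7.6, -1.3, -4.0]
width: 0.009
[-6.8034 -0.7354 -2.7923] [-0.1707  1.3115  0.0372] [0.5158 0.2518 0.0762]
```

View pics/g7t.png

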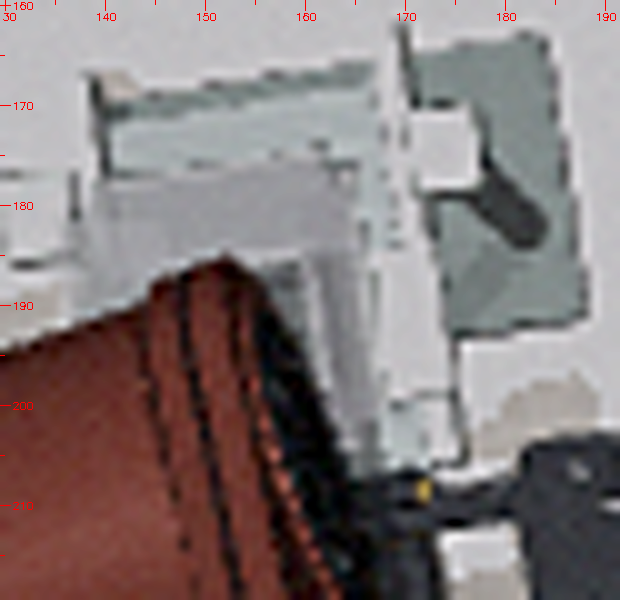

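View pics/g7s.png

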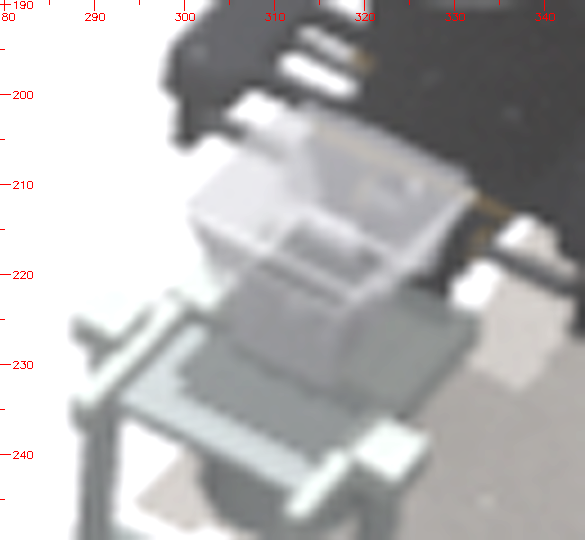

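```bash
python3 - <<'E'
from fit import *
for f in('top6','top7'):
    g=cv2.imread(f'pics/{f}.png').astype(int).sum(2)//3
    print(f)
    for v in range(165,176): print(v,*['%3d'%x for x in g[v,142:168]])
O=np.array([.596,.2625]);e=np.array([.989,.148])
for p in[(145,171.8),(155,170),(165,168.3)]:
    print((onz('top',*p,.135)[:2]-O)@e-.070+.046)
a=cv2.imread('pics/scene7.png')[200:240,295:335]; cv2.imwrite('pics/hop7.png',cv2.resize(a,(600,600),interpolation=cv2.INTER_CUBIC))
E
```

```text
top6
165 150 147 147 149 149 147 147 147 148 149 149 149 147 149 147 149 151 149 148 150 148 151 153 154 153 145
166 151 150 148 147 147 150 149 147 149 148 151 148 149 150 155 155 155 153 155 156 155 124 103 111 104 129
167 127 154 149 148 149 149 149 151 156 152 155 152 155 153 105  80 108 121  99  97 104 100 100  98 101 132
168 127 128 158 156 156 155 156 153 106  84 103 106  99  96 108 109  97 100  98  98  98 100 103 103 104 133
169 135 130 107  84 108 103  98 101 105 105 102  99 102 103 101 103  99  99 100 101  99  98  99  95  98 115
170  82 106 103  98  97 105 101 101 102 103 101 100  98 104 105 102 101  99  99  93  77 100 103 120 117 116
171  68 106 105 101 100 105 101 104  96 102  96  97  92  55  79 100 100 119 138 139 141 141 139 139 140 142
172  64  68 102 104 100 100  96  98 109 115 100 124 137 139 139 141 138 137 137 136 136 136 136 136 131 131
173  56  69 110  98  97 121 136 137 136 135 136 135 136 137 137 136 130 135 129 136 134 135 134 135 135 131
174 142 136 138 136 136 134 135 135 132 135 131 128 133 131 129 132 133 135 132  91  92 137 133 132 133 130
175 137 135 132
[... 646 characters left out ...]
101 103  99  99  97  94  99  96 108 117  99 119 138 136 137 136 138 136 137 138 137 136 135 128 111
171  61  97  99 106  95 100 119 138 135 136 134 136 135 137 135 134 131 131 131 129 133 130 133 135 134 138
172 123 139 138 134 136 135 136 135 134 132 133 131 132 129 129 132 133 134 136 135 136 131 131 131 131 133
173 137 132 133 129 130 130 129 130 132 130 133 131 132 135 135 132 131 129 131 134 135 133 133 131 134 130
174 131 128 130 133 132 134 135 133 131 131 131 130 130 129 130 133 131 135 132  96  91 141 141 142 140 138
175 136 136 133 130 131 126 130 131 131 133 132 132 133 141 139 108 124 135 138 129 114 141 139 137 135 134
0.04427310438054902
0.044747210598188536
0.04494217181570695
```

View pics/hop7.png

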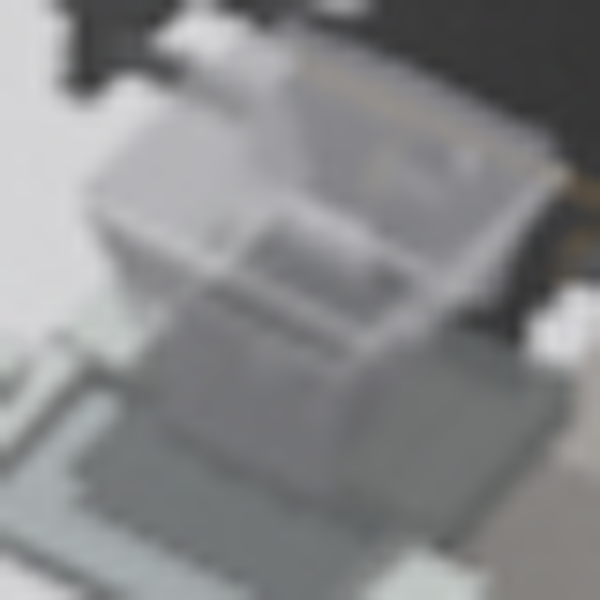

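```bash
python3 -m handwheel '[[[-4,-0.6,0],0],[[-8,-1.2,0],0],[[-11,-1.6,0],0],[[-16,-2.4,0],0],[[-21,-3.1,0],0],[[-26,-3.9,0],0],[[-30,-4.5,0],0],[[-30,-4.5,0],0]]'; python3 - <<'E'
from fit import *
s=manip.read_state();print(s['contact_force'],s['torque'],s['tcp_pos'])
grab('top','top8.png');grab('scene','scene8.png')
crop=__import__('crop').crop
crop('top8.png','g8t.png',130,160,62,60,10)
crop('scene8.png','g8s.png',270,180,80,75,8)
E
```

```text
time: 12.05
tcp_pos: [0.4878, 0.2477, 0.0774]
orientation: [-0.0, 0.997, 0.075, 0.001]
contact_force: [4.1, 1.1, -1.0]
width: 0.0095
[ 4.1241  1.0561 -0.9798] [ 0.0575 -0.465   0.0052] [0.4878 0.2477 0.0774]
```

View pics/g8s.png

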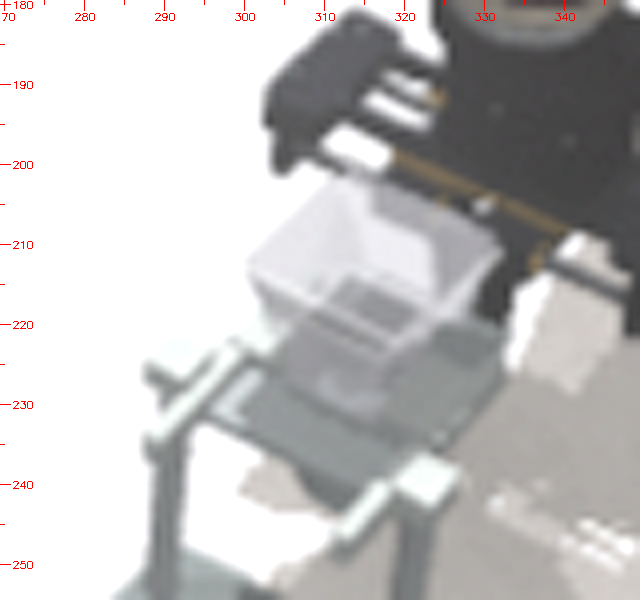

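View pics/g8t.png

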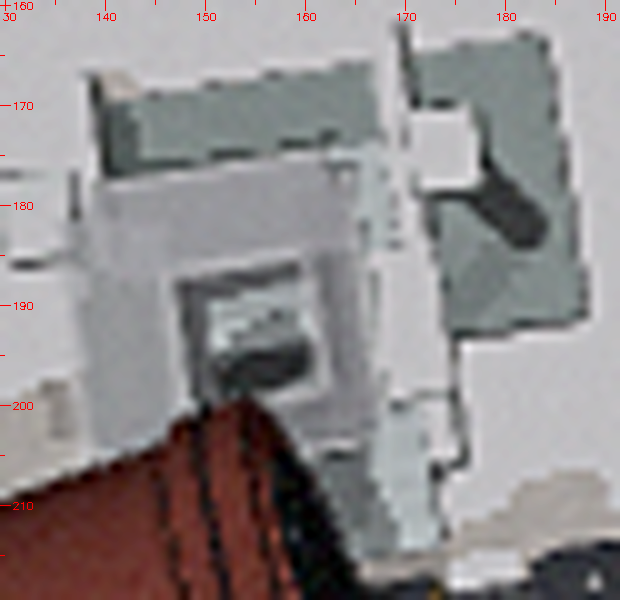

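```bash
python3 -m handwheel '[[[-4,-0.6,0],0],[[-8,-1.2,0],0],[[-12,-1.8,0],0],[[-16,-2.4,0],0],[[-19,-2.8,0],0],[[-21,-3.1,0],0],[[-21,-3.1,0],0]]'; python3 -m handwheel '[[[-1,-0.15,0],0],[[-2,-0.3,0],0],[[-2,-0.3,0],0]]'; python3 -c "
from rig import manip
s=manip.read_state();print(s['contact_force'],s['torque'],s['tcp_pos'])"
```

```text
time: 13.02
tcp_pos: [0.4664, 0.2445, 0.077]
orientation: [-0.0, 0.997, 0.075, 0.001]
contact_force: [4.9, 0.1, 1.4]
width: 0.0094
time: 13.4
tcp_pos: [0.4643, 0.2442, 0.0769]
orientation: [-0.0, 0.997, 0.075, 0.001]
contact_force: [5.5, 1.1, 1.1]
width: 0.009
[5.51448772 1.0730985  1.07152069] [ 0.13431611 -0.6289361   0.0038605 ] [0.46426595 0.24422782 0.07685493]
```

```bash
python3 -m handwheel '[[[-1,-0.15,0],0],[[-2,-0.3,0],0],[[-2,-0.3,0],0]]'; python3 -m handwheel '[[[-1,-0.15,0],0],[[-1,-0.15,0],0]]'; python3 -c "
from rig import manip
s=manip.read_state();print(s['contact_force'],s['torque'],s['tcp_pos'])"
```

```text
time: 13.78
tcp_pos: [0.462, 0.2438, 0.0767]
orientation: [-0.0, 0.997, 0.075, 0.0]
contact_force: [4.9, 1.1, 0.4]
width: 0.0092
time: 14.02
tcp_pos: [0.4609, 0.2437, 0.0766]
orientation: [-0.0, 0.997, 0.075, 0.0]
contact_force: [4.7, 1.2, 0.6]
width: 0.0094
[4.6684792  1.20467597 0.61754436] [ 0.08349765 -0.62968227  0.03661503] [0.46088972 0.24368584 0.07662057]
```

```bash
python3 -m handwheel '[[[-0.7,-0.1,0],0],[[-0.7,-0.1,0],0]]'; python3 -m handwheel '[[[-0.7,-0.1,0],0],[[-0.7,-0.1,0],0]]'; python3 - <<'E'
from fit import *
s=manip.read_state();print(s['contact_force'],s['torque'],s['tcp_pos'])
grab('top','top9.png');grab('scene','scene9.png')
crop=__import__('crop').crop
crop('top9.png','g9t.png',130,165,62,65,9)
crop('scene9.png','g9s.png',270,180,80,75,8)
E
```

```text
time: 14.28
tcp_pos: [0.4601, 0.2435, 0.0765]
orientation: [-0.0, 0.997, 0.075, 0.0]
contact_force: [5.9, 0.7, 1.6]
width: 0.0094
time: 14.52
tcp_pos: [0.4594, 0.2434, 0.0765]
orientation: [-0.0, 0.997, 0.075, -0.0]
contact_force: [5.8, 0.5, 0.5]
width: 0.0094
[5.754  0.4723 0.5163] [ 0.1378 -0.6261 -0.0131] [0.4594 0.2434 0.0765]
```

View pics/g9s.png

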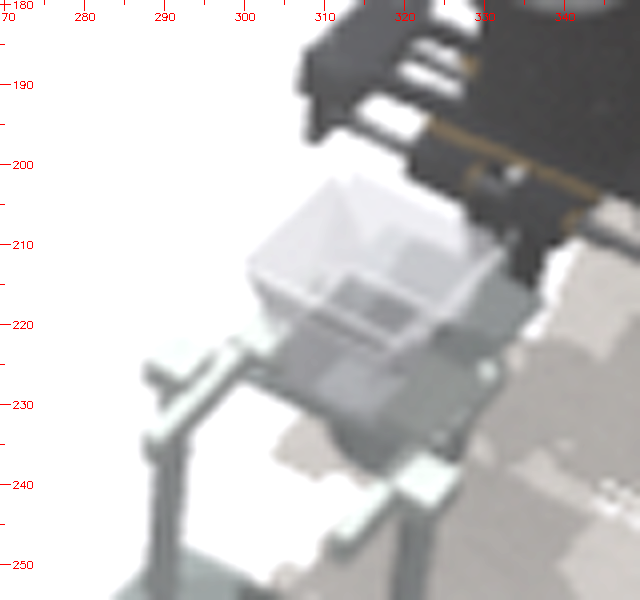

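View pics/g9t.png

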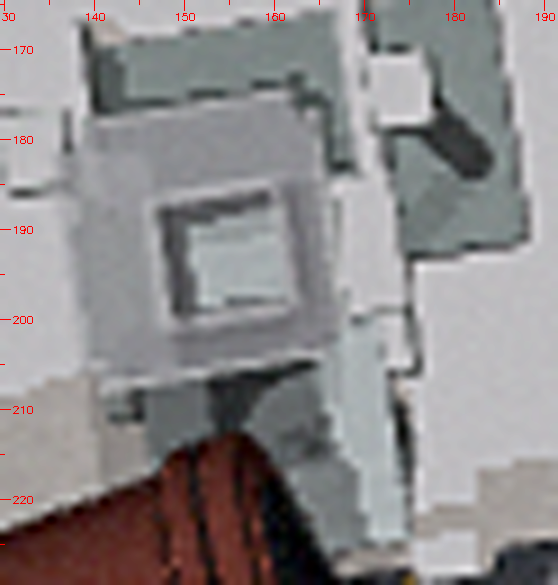

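```bash
python3 -m handwheel '[[[-0.7,-0.1,0],0],[[-0.7,-0.1,0],0]]'; python3 -m handwheel '[[[-0.7,-0.1,0],0],[[-0.7,-0.1,0],0]]'; python3 - <<'E'
from fit import *
s=manip.read_state();print(s['contact_force'],s['torque'],s['tcp_pos'])
grab('top','top10.png')
for f in('top0','top9','top10'):
    g=cv2.imread(f'pics/{f}.png').astype(int).sum(2)//3
    print(f)
    for v in range(220,232): print(v,*['%3d'%x for x in g[v,164:180]])
E
```

```text
time: 14.88
tcp_pos: [0.4586, 0.2433, 0.0765]
orientation: [0.0, 0.997, 0.075, -0.0]
contact_force: [4.4, 1.5, 0.9]
width: 0.0094
time: 15.12
tcp_pos: [0.4585, 0.2433, 0.0767]
orientation: [-0.0, 0.997, 0.075, 0.001]
contact_force: [6.5, 1.8, -0.6]
width: 0.0095
[ 6.4965  1.8485 -0.6338] [ 0.1435 -0.8582 -0.0001] [0.4585 0.2433 0.0767]
top0
220 128 127 127 126 124 123 124 125 125 126 120  89 140 139 138 137
221 121 121 122 123 125 123 124 129 128 129 127 114 140 141 136 138
222 125 127 127 128 129 127 129 129 130 132 130 113 139 136 136 137
223 130 130 126 130 129 131 133 130 130 128  98  83 142 134 138 137
224 130 132 129 125 100 108 131 103  84 115 141 141 140 137 135 135
225 130 101  83 113 140 138 137 139 139 138 139 138 136 137 139 134
226 140 142 139 140 138 138 139 136 137 137 137 136 137 137 137 135
227 136 138 138 137 140 136 136 135 138 137 136 138 132 137 138 136
228 136 135 136 135 136 135 138 137 134 137 136 136 134 138 136 138
229 137 138 137 138 136 136 137 137 138 135 135 140 137 134 137 138
230 138 136 138 138 134 136 137 139 136 137 136 138 137 138 137 136
231 135 1
[... 1001 characters left out ...]
  99 156 152 147 112
222 105  96  93  90  92  85  96 135 136 134 136 101 117 117 118 119
223  59  95  96  92  93  92  97 144 139 141 136  92 119 121 121 118
224  36 106  99  97  96  95 104 149 147 146 145 117 120 119 119 121
225  11  68 107 100 100  95  91 100 115 106 119 104 123 152 150 147
226  10  29  88  65  98  80  83 103 100 101 101 123 152 149 147 149
227   3   0  40  77 112 108 107 110 106 110 130 133 156 148 145 147
228   2  19  37  86 118 112 111 114 113  80  70 104 132 153 151 153
229   0   0  15  49  65  65  28  13  24  31  32  52 101 165 159 118
230   4   0   6   8  27  21  20  31  42  40  42  57  64  52  50  32
231  17   9  11   8  33  32  23  29  51  44  54  76  63  75  66  55
```

```bash
python3 -m handwheel '[[[-1,-0.15,0],0],[[-1,-0.15,0],0]]'
```

```text
time: 15.42
tcp_pos: [0.4583, 0.2433, 0.077]
orientation: [-0.0, 0.997, 0.075, 0.001]
contact_force: [9.3, 1.7, -1.1]
width: 0.0095
```

```bash
python3 -m handwheel '[[[2,0.3,0],0],[[4,0.6,0],0],[[5.5,0.8,0],0],[[5.5,0.8,-5],0],[[5.5,0.8,-12],0],[[5.5,0.8,-22],0],[[5.5,0.8,-30],0],[[5.5,0.8,-30],0]]'; python3 - <<'E'
from fit import *
s=manip.read_state();print(s['contact_force'],s['torque'],s['tcp_pos'])
grab('top','top11.png')
g=cv2.imread('pics/top11.png').astype(int).sum(2)//3
for v in range(220,232): print(v,*['%3d'%x for x in g[v,164:180]])
E
```

```text
time: 16.42
tcp_pos: [0.4615, 0.2436, 0.0453]
orientation: [0.0, 0.997, 0.075, -0.001]
contact_force: [-0.0, 0.0, -2.0]
width: 0.0095
[-0.0184  0.0208 -1.9742] [-0.0494  0.1297 -0.0011] [0.4615 0.2436 0.0453]
220   0  32  85  98  95  91  90  99 139 144 136  29 112 157 149 147
221   5  22  76 102  97  96  88  97 141 137 134  74 109 154 149 149
222  12   5   8  62  97  88  89  96 141 140 135 100 108 158 149 116
223   0   4  25  67 102 101  93 101 145 142 139  82  99 123 116 121
224  18   0   0  27  85  99  93  94 103 147 146 120 119 127 122 123
225  19  10   7  25  70 108 100  93  76 109 121 106 122 123 121 120
226  25   3  18   4  20  72  87 109 102 105 105 123 121 128 152 153
227   7  17   5  10  23  76 115 113 112 114 139 136 129 132 154 151
228  19   3   8   4   3  42 122  85  59  62  51  23  12  69 165 158
229  11   1   2   1   9   0  10  22  19  29  43  44  38  60  63 100
230  31   9  11  11  11  12  14  18  22  31  46  46  53  82  44  55
231  32   5   2   7   5   3  14  25  31  27  26  22  26  63  21  26
```

```bash
python3 -m handwheel '[[[-6,-1,0],0],[[-18,-3,0],0],[[-32,-6,0],0],[[-46,-12,0],0],[[-56,-24,4],0],[[-60,-45,15],0],[[-60,-70,30],0],[[-58,-100,45],0]]'; python3 -m handwheel '[[[3,-32,14],0],[[8,-66,26],0],[[14,-102,34],0],[[22,-138,36],0],[[32,-174,36],0],[[42,-210,36],0],[[52,-246,36],0],[[62,-280,36],0]]'; python3 - <<'E'
from fit import *
s=manip.read_state();print(s['contact_force'],s['torque'],s['tcp_pos'],s['joint_pos'])
grab('top','top12.png');grab('scene','scene12.png')
E
```

```text
time: 17.48
tcp_pos: [0.4032, 0.1434, 0.0918]
orientation: [-0.0, 0.997, 0.075, -0.0]
contact_force: [0.4, 0.5, -2.3]
width: 0.0093
time: 18.48
tcp_pos: [0.4658, -0.1369, 0.1275]
orientation: [0.0, 0.997, 0.075, 0.0]
contact_force: [0.0, 0.4, -1.7]
width: 0.0096
[ 0.0398  0.389  -1.6545] [ 0.0145  0.1013 -0.0132] [ 0.4658 -0.1369  0.1275] [-0.4484 -0.0238  1.9757 -0.0001  1.1896  0.9727]
```

View pics/scene12.png

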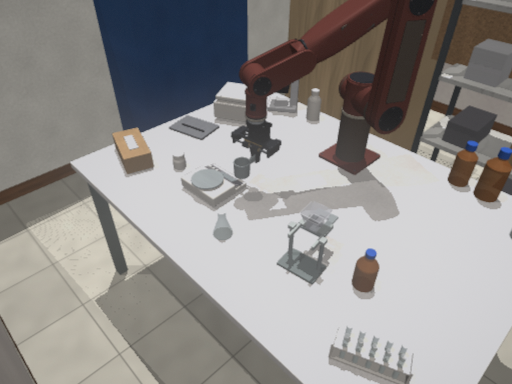

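View pics/top12.png

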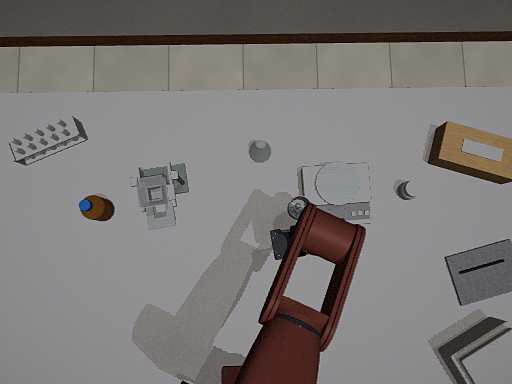

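```bash
python3 - <<'E'
crop=__import__('crop').crop
crop('top12.png','g12t.png',270,190,60,60,9)
crop('scene12.png','g12s.png',222,140,50,50,11)
crop('top12.png','g12f.png',130,165,62,65,9)
E
```

```text
(no output)
```

View pics/g12t.png

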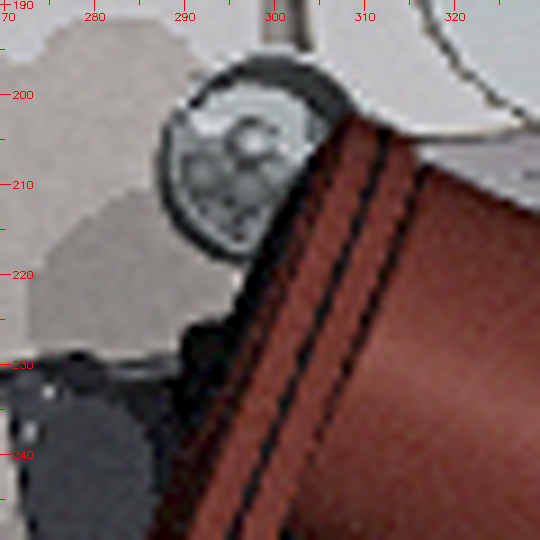

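View pics/g12s.png

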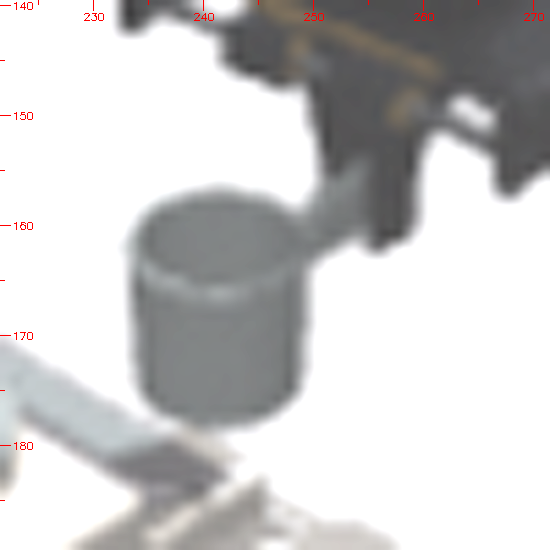

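View pics/g12f.png

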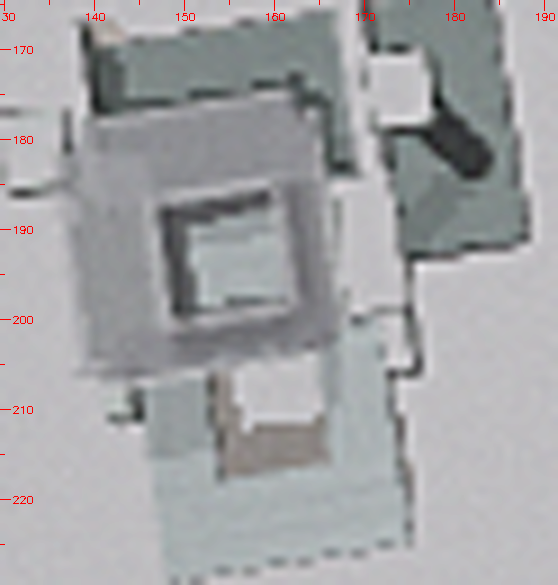

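```bash
python3 - <<'E'
from fit import *
T=np.array([.4658,-.1369]);y=np.radians(8.6);c=T+.085*np.array([np.cos(y),np.sin(y)]);print(c)
zr=.1275+.0455
print('pred rim',proj('scene',[*c,zr]),proj('top',[*c,zr]),'pred foot',proj('scene',[*c,zr-.06]))
for z in(zr,zr-.06):
    P=np.array([proj('scene',[c[0]+(.032 if z==zr else .03)*np.cos(a),c[1]+(.032 if z==zr else .03)*np.sin(a),z]) for a in np.linspace(0,6.28,60)]);print(P.min(0),P.max(0))
print(tri(ray('scene',241.2,161.7),ray('top',298.8,206.9)))
E
```

```text
[ 0.5498 -0.1242]
pred rim [242.9402 161.5575] [299.8095 207.0769] pred foot [243.1561 174.3074]
[234.461  156.7798] [251.4081 166.491 ]
[235.4006 169.7419] [250.9012 179.0085]
(array([ 0.5531, -0.1245,  0.1729]), np.float64(0.00801466294626908))
```

```bash
python3 -m handwheel '[[[8,-14,0],0],[[22,-36,0],0],[[40,-64,0],0],[[58,-92,0],0],[[72,-115,0],0],[[80,-127,0],0],[[80,-127,-10],0],[[80,-127,-20],0]]'; python3 - <<'E'
from fit import *
s=manip.read_state();print(s['contact_force'],s['torque'],s['tcp_pos'])
grab('top','top13.png');grab('scene','scene13.png')
crop=__import__('crop').crop
crop('top13.png','g13t.png',295,150,80,80,7)
crop('scene13.png','g13s.png',178,130,75,80,7)
E
```

```text
time: 19.58
tcp_pos: [0.5457, -0.2619, 0.1063]
orientation: [-0.001, 0.997, 0.075, -0.001]
contact_force: [-0.8, -0.8, -2.2]
width: 0.0097
[-0.7691 -0.8328 -2.1942] [-0.0354  0.1558  0.0199] [ 0.5457 -0.2619  0.1063]
```

View pics/g13t.png

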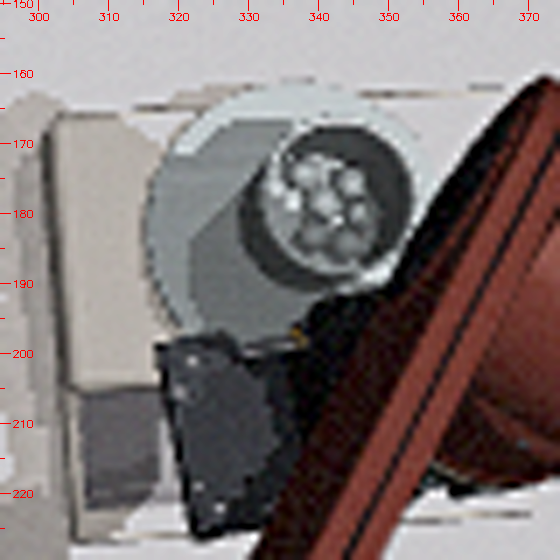

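View pics/g13s.png

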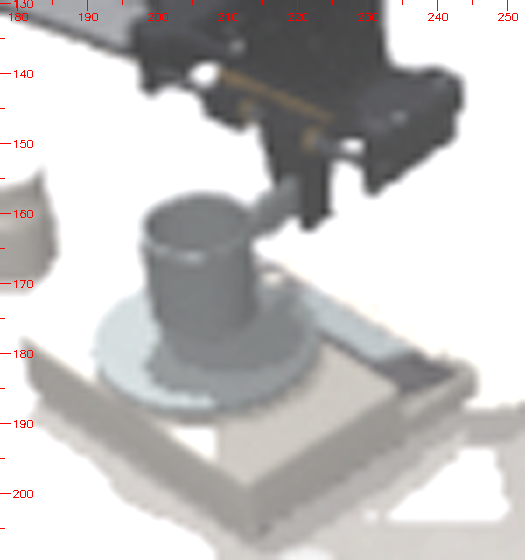

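```bash
python3 - <<'E'
from fit import *
print(onz('top',341.3,179.3,.1518),onz('scene',206.2,162.2,.1518))
E
python3 -m handwheel '[[[0,0,-6],0],[[0,0,-12],0],[[0,0,-16],0],[[0,0,-19],0],[[0,0,-20],0],[[0,0,-20],0]]'; python3 -c "
from rig import manip
s=manip.read_state();print(s['contact_force'],s['torque'],s['tcp_pos'])"
```

```text
[ 0.6264 -0.2436  0.1518] [ 0.6349 -0.2414  0.1518]
time: 20.42
tcp_pos: [0.5465, -0.2632, 0.0876]
orientation: [0.0, 0.997, 0.075, 0.0]
contact_force: [1.0, -0.1, -1.7]
width: 0.0098
[ 1.02668645 -0.06552095 -1.74974288] [0.01281458 0.165665   0.02536736] [ 0.54650759 -0.26321573  0.08761626]
```

```bash
python3 -m handwheel '[[[0,0,-1],0],[[0,0,-2],0],[[0,0,-3],0],[[0,0,-3],0]]'; python3 -m handwheel '[[[0,0,-1],0],[[0,0,-1],0],[[0,0,-1],0]]'
```

```text
time: 20.92
tcp_pos: [0.5463, -0.263, 0.0844]
orientation: [-0.0, 0.997, 0.075, -0.0]
contact_force: [0.5, -0.7, -2.1]
width: 0.0094
time: 21.3
tcp_pos: [0.5465, -0.2631, 0.0835]
orientation: [0.0, 0.997, 0.075, 0.0]
contact_force: [0.1, -1.1, -1.4]
width: 0.0096
```

```bash
python3 -m handwheel '[[[0,0,-0.7],0],[[0,0,-0.7],0],[[0,0,-0.7],0]]'
```

```text
time: 21.68
tcp_pos: [0.5465, -0.2632, 0.083]
orientation: [0.0, 0.997, 0.075, 0.0]
contact_force: [-0.7, -0.1, -1.3]
width: 0.009
```

```bash
python3 -m handwheel '[[[0,0,-0.7],0],[[0,0,-0.7],0],[[0,0,-0.7],0]]';  python3 -m handwheel '[[[0,0,-0.5],0],[[0,0,-0.5],0],[[0,0,-0.5],0]]'
```

```text
time: 22.05
tcp_pos: [0.5465, -0.2632, 0.0824]
orientation: [0.0, 0.997, 0.075, 0.0]
contact_force: [-2.2, -0.5, 2.3]
width: 0.0092
time: 22.42
tcp_pos: [0.5465, -0.2633, 0.082]
orientation: [0.0, 0.997, 0.075, 0.0]
contact_force: [-3.3, 0.7, 5.2]
width: 0.0096
```

```bash
python3 -m handwheel '[[[0,0,0.3],0],[[0,0,0.3],0],[[0,0,0.3],0]]' - 4; python3 -m handwheel '[[[0,0,0],0],[[0,0,0],0],[[0,0,0],0],[[0,0,0],0],[[0,0,0],0]]' 130 4; python3 - <<'E'
from fit import *
grab('top','top14.png');grab('scene','scene14.png')
crop=__import__('crop').crop
crop('top14.png','g14t.png',295,150,80,80,7)
crop('scene14.png','g14s.png',178,130,75,80,7)
E
```

```text
time: 22.8
tcp_pos: [0.5465, -0.2631, 0.0818]
orientation: [-0.0, 0.997, 0.075, 0.0]
contact_force: [-1.8, -0.4, 1.4]
width: 0.0098
time: 23.42
tcp_pos: [0.5465, -0.2631, 0.0819]
orientation: [0.0, 0.997, 0.075, -0.0]
contact_force: [0.4, -0.6, 0.1]
width: 0.0417
```

View pics/g14t.png

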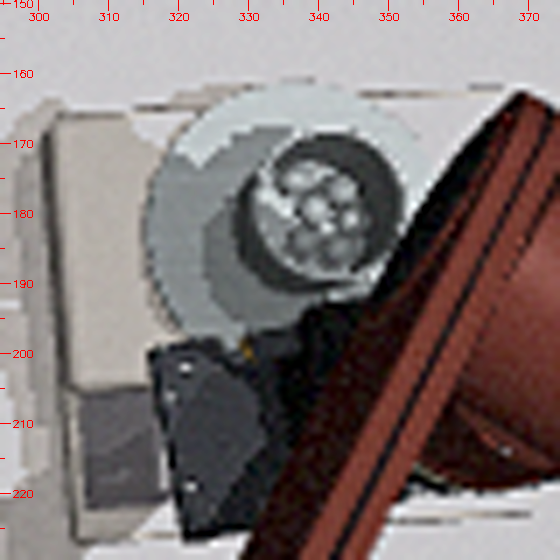

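View pics/g14s.png

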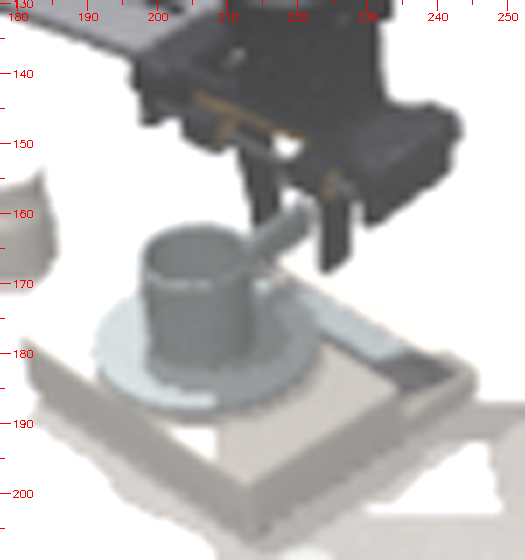

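Released, with the cup standing on the pan and six balls visible in it. I'll raise the gripper straight up and back off.

```bash
python3 -m handwheel '[[[0,0,8],0],[[0,0,20],0],[[0,0,40],0],[[0,0,70],0],[[0,0,110],0],[[-20,10,140],0],[[-60,40,150],0],[[-110,70,150],0]]' 100; python3 -m handwheel '[[[-40,60,0],0],[[-60,120,0],0],[[-60,180,0],0],[[-60,230,0],0],[[-60,260,0],0],[[-60,260,0],0],[[-60,260,0],0],[[-60,260,0],0]]'; python3 - <<'E'
from fit import *
grab('top','top15.png');grab('scene','scene15.png')
crop=__import__('crop').crop
crop('top15.png','g15t.png',295,150,80,80,7)
crop('scene15.png','g15s.png',178,130,75,80,7)
E
```

```text
time: 24.52
tcp_pos: [0.4366, -0.1932, 0.2351]
orientation: [0.001, 0.997, 0.075, 0.002]
contact_force: [-1.1, 0.2, -0.1]
width: 0.053
time: 25.52
tcp_pos: [0.3767, 0.0659, 0.2323]
orientation: [0.0, 0.997, 0.074, 0.0]
contact_force: [-0.1, -0.1, 0.2]
width: 0.0526
```

View pics/g15t.png

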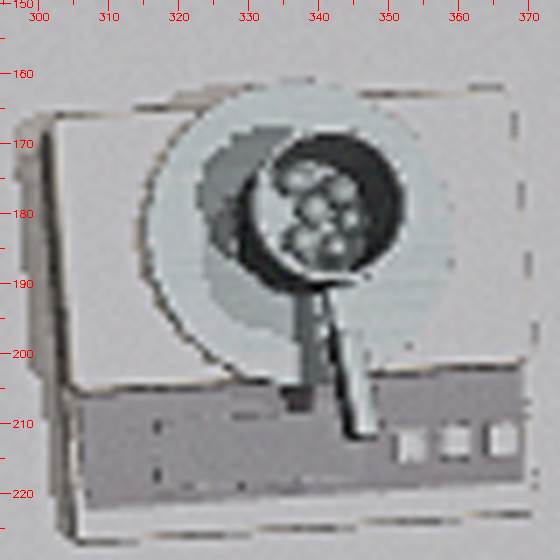

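View pics/g15s.png

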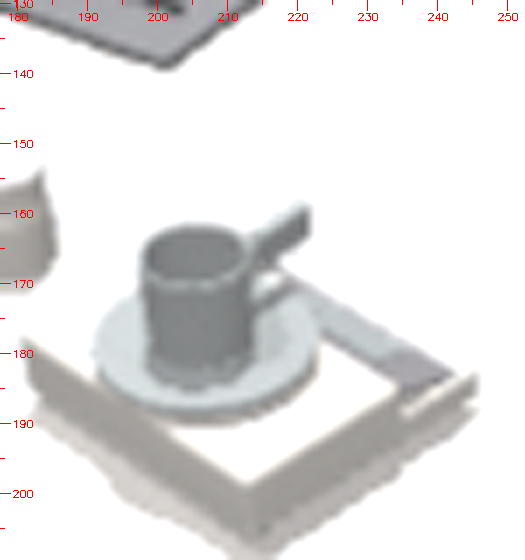

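View pics/top15.png

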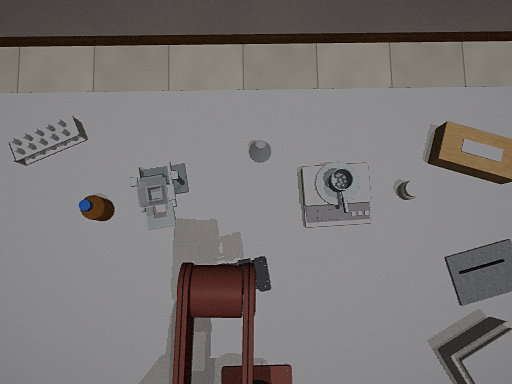

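```bash
python3 - <<'E'
from fit import *
p=onz('top',341,179.3,.128);q=onz('scene',205.5,166.3,.128);print(p,q,tri(ray('top',341,179.3),ray('scene',205.5,166.3)))
print('pan',onz('top',337.3,182.8,.068),onz('scene',206.9,178.5,.068))
s=manip.read_state();print(s['contact_force'],s['joint_velocities'],s['time'])
manip.hand_in()
E
```

```text
[ 0.6303 -0.2481  0.128 ] [ 0.6342 -0.2493  0.128 ] (array([ 0.6318, -0.2499,  0.126 ]), np.float64(0.0034597660664633747))
pan [ 0.6296 -0.2502  0.068 ] [ 0.6333 -0.2486  0.068 ]
[ 0.1759 -0.464  -0.7839] [ 0.0032  0.0053  0.001   0.0028 -0.0021  0.0001] 25.625
the job is handed in; nothing more can be done
```

The job is done and handed in at 25.6 s. All six balls are in the cup and the shutter is shut. The cup stands released on the pan. `hand_in` gives no verdict, so this rests on my own checks.

**What I did:** I gripped the cup at the outer end of its tab, 85 mm from its axis. The move command only turns the tool about the vertical, so the gripper could not lean back. The far-end grip cleared the funnel with the gripper upright. I raised the rim between the bars, pushed the shutter to its open stop and pulled it back to its shut stop. I then set the cup down at about 7 N and let go.

**Last checks:**
- **Shutter:** I felt the stop at both ends, with at most about 9 N. After shutting, the top view shows the plate's front edge about 4 mm further shut than where I found it.
- **Balls:** The hopper is empty, and I counted six balls in the cup in the top view.
- **Cup on pan:** Both views put the cup's axis within about 2 mm of the pan's centre, and it looks upright. The measured rim height was 126 mm, against 128 mm expected.
- **Bystanders:** The flask, amber bottle and jar look unmoved in the top view; I did not measure them.

**Disagreements:**
- The two cameras differed by up to about 4 mm on some points.
- At the open stop, the picture gave about 44.7 mm of travel, against the nominal 46 mm.
- The pull back to the shut stop took about 58 mm of tool travel, against an expected 56 mm.

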